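# Unpin the plate rack and stand the finished tile in it

### The arm

A 7-joint arm with a two-finger parallel gripper is mounted at the origin on the work surface. World frame = base frame: x ahead of the robot, y to its left, z up, the work surface at z = 0. Lengths are in m, angles in rad, forces in N, time in s.
With the tool pointing down it reaches from about 0.4 to 0.925 m from the base axis. Payload 4.1 kg.
Tool frame: the origin (TCP) lies at the very end of the fingers, on their centre line; the grasp point (between the pads) lies 19 mm behind it; z points along the fingers, y is the line along which they close (so a half turn about z gives the same grasp; the last joint's range is limited). The gripper opens to 85 mm and grips with 20 to 120 N. Pads are 22 mm wide; open, the fingers measure 114 mm over their backs; the gripper's body (76 mm by 85 mm) begins 54 mm behind the grasp point. The pads swing forward as they close: fully open they stand 13 mm farther back than shut.
Start: joints at [1.005, 0.398, 0.045, 1.537, -0.019, 1.207, -0.051], TCP at [0.293, -0.58, 0.231] pointing down, gripper open.
Joint ranges: [-2.82, 2.82], [-0.49, 2.23], [-1.37, 1.46], [0, 2.46], [-1.36, 4.5], [0.23, 2], [-2.94, 2.94]. Speed limits (rad/s): [2.57, 2.57, 3.14, 3.14, 3.14, 3.14, 3.14].

### API

Orientations are given as a 3x3 rotation matrix whose columns are the frame's x, y, z axes.
In Python, from workcell import arm, capture gives the robot as it stands.
- The arm moves only by the tool apply_moves, never from a script. Its argument "commands" is a list of rows, each an object with "grip": the opening, from 0 (shut) to 1 (fully open); "slide": the shift along the tool's x, y, z in m, a list of three; "rotation": the turn, a rotation vector about the tool's x, y, z in rad, a list of three. A call has 1 to 20 rows; each row shifts and turns the commanded pose from where the row before left it, along the tool's axes as they then stand; what a row does not reach is not made up. A row lasts 1/8 s, in which the tool goes at most 62.5 mm and 10.7 degrees, less where a joint would pass 70% of its speed; a pose out of reach is approached as far as the arm can. A call is refused whole if a number of a shift passes 0.0625 or a number of a turn 0.188, either way. A call with a gripper value outside its range is refused whole. The fingers move at their own pace and stop on an object; "grip_force" is the grip in N (left out, the last holds). Time passes only in rows, so rows that do not move let the fingers close. It gives the time, the measured TCP pose, the force, the opening and the grip force at its end, in the units of the state.
- arm.sense(): the state, without advancing time (a new reading comes with each control period).
- capture(name): name is "scene" or "top"; returns a dict with "frame" (384x512x3 uint8, red, green, blue), "intrinsics" (3x3 intrinsics, pixels), "distortion" ([k1, k2, p1, p2, k3] as OpenCV has them; the pictures are not rectified), "xyz" and "attitude" of the camera in the world. Camera axes: x right, y up, looking along -z (the intrinsics and any distortion apply to the point x, -y, -z); pixel columns grow to the right and rows downward; lengths in m; the calibration is good to about 2 mm. A picture is of the moment at which its call begins. There is no depth.
- arm.job_done(): hands the job in; it is judged then, once.
The state is a dict: "clock": time; "joints": joint angles; "qvel": joint speeds; "effort": joint torques, N m; "tcp_pos": TCP position; "tool_rot": TCP orientation; "contact_force": force on the tool from outside, world axes, zero at the start; "ft_torque": the same for the moment, N m; "finger_gap": opening from 0.0 (shut) to 1.0 (fully open); "grasp_force": force on a finger pad.
Only numpy, scipy, OpenCV 4.12 (cv2) and the standard library are available. Lean on these libraries where they do the work, as an engineer would, in place of code of your own. Each camera call takes 0.05 s, during which the arm holds its last target. There are 200 camera calls.

### The job

Draw the T-handled pin straight up out of the rack's bracket, which lets the sprung keeper bar swing open, and park the pin upright in the bracket's side notch with its collar fully home in the seat between the notch's end and the raised lips, without forcing it. Then take the large tile off the easel and stand it on its lower edge, centred, in the rack's free slot (the one with the cork liner), let go, and leave the small tiles, the jar, the amber bottle and the brush where they are.

Things in the scene. Friction and masses are not known exactly. Their poses are not given: they have to be found in the camera images.
- rack: Fixed wooden plate rack on the robot's left or right. Base 320 x 150 x 20 mm, origin at centre of underside; x along the row of slots (away from robot), y along each slot. Slots at x = -55, 0, 55, 16 mm wide between boards 130 long (y), 6 thick, tops 63 mm above the table. Steel pin bracket at x = -130, keeper's hinge post at x = 130, 138 mm high
- pin: Loose steel pin, 0.1-0.16 kg. Shaft 12 mm dia, 55 long, pointing down; collar 24 dia, 6 thick; neck 12 dia; dark wooden T-handle bar 60 long (pin's y), 14 wide (x), from 22 to 40 mm above the origin. Origin on the axis at the collar's underside, z up. At the start fully in the bore, turned up to 0.5 rad from the rack's y; the keeper presses sideways on it with 2 to 3 N. Clear after rising 57 mm
- bore (a point): Mouth centre of the vertical 14 mm bore in the bracket's top face, 140 mm above the table, at rack x = -130, y = 0; axes as the rack's. It passes an upper plate, the keeper's eye and a lower plate (bottom at 98 mm)
- notch (a point): On the side notch's middle line, level with its fork's top face (140 mm up), 75 mm to the bore's +y; axes as the rack's. The steel fork is clamped on a rail, so its seat centre is anywhere on this line from 22 mm before to 22 mm past this point along x, not reported. Find it by touch: collar over 5 mm up, push the shaft along +x gently until the slot's end wall stops it, ease back 1.5 mm, lower
- notch_entry (a point): 71 mm before point notch (-x); a shaft here is always clear of the fork. The fork from its seat centre, in rack axes: slot 15 mm wide through the 10 mm plate, open to -x, mouth splayed from -43 to -26; end wall at +7.5 (shaft's axis stops at +1.5); lips 5 mm high on the top face beside the slot from -27.5 to -13.5, so a home collar has 3 mm play. Parked: collar flat on the top face
- keeper (a joint): Angle of the steel keeper bar (260 mm long, 18 wide, at 112 to 126 mm above the table) lying over the slots from hinge post to bracket. 0: locked by the pin. With the pin drawn, a spring swings it in about 1 s, level, to the rack's -y side and holds it at 1.4 rad, clear of the slots
- tile: Loose terracotta tile, yellowish face, 10 mm thick (x), 120 wide (y), 150 high (z), 0.29-0.43 kg. Origin at the centre of its lower edge, z to the upper edge, face +x. At the start it leans on the easel, upper edge tilted 0.5 rad from vertical towards the robot: grip over the upper edge with the tool tilted alike; the upper 60 mm are free of the easel
- easel: Fixed wooden easel across from the rack, base 130 x 100 mm, origin under its centre. Its ledge carries the tile's lower edge 30 mm above the table at x = 30; a panel 90 mm wide supports the lower 90 mm of the tile from behind (-x)
- liner_top (a point): Top centre of the fixed cork strip (12 x 110 mm) on the floor of the free slot, 23 mm above the table; the tile's lower edge must stand on it. x across the slot, y along it. Which of the three slots it is varies
- small_tile_a: Small terracotta tile 10 x 95 x 85 mm standing in another slot (top 105 mm above the table); origin at the centre of its lower edge
- small_tile_b: Like small_tile_a, in the remaining slot
- jar: Green jar with a wooden lid, 72 mm diameter, 85 high, beside the rack on its +y side; origin at its base
- slip: Amber bottle, 48 mm diameter, 100 high, between rack and easel; origin at its base
- brush: Brush 170 mm long lying beyond the easel (+x); leave it there
There are look-alikes about, which are no part of the job. Leave any blue or pink look-alike of the tile alone.

How it is judged:
On the way:
1. the pin is drawn and parked upright in the side notch, collar home behind the lips (x of pin in the frame of notch between -0.027 and 0.027 m and y of pin in the frame of notch between -0.004 and 0.004 m and z of pin in the frame of notch between -0.003 and 0.0025 m and angle between pin's own z axis and vertical below 0.12 rad), for 0.2 s.
At the end, for the whole second after the job is handed in: Pin upright (0.12 rad) in the side notch, within 4 mm of its middle line and 27 mm of point notch along it, collar down within 2.5 mm; keeper open past 1.1 rad; tile at rest on the cork on its lower edge, within 6 mm of mid-slot across, 30 mm along, 0.2 rad of vertical and of the slot (all of step 1 and x of tile in the frame of liner_top between -0.006 and 0.006 m and y of tile in the frame of liner_top between -0.03 and 0.03 m and z of tile in the frame of liner_top between -0.004 and 0.005 m and angle between tile's own z axis and vertical below 0.2 rad and angle between the y axis of tile and the y axis of liner_top, either way round below 0.2 rad and value of joint keeper above 1.1 rad and linear speed of each of pin, tile below 0.02 m/s); the robot touches nothing.
It fails at once if the raised pin (over 6 mm above its parked height) is forced against the rack, keeper or fork with over 25 N (contact force between pin and rack above 25 N and z of pin in the frame of notch above 0.006 m).
It fails at once if a small tile, the jar, the amber bottle or the brush is shifted by more than 20 mm (distance of any of jar, small_tile_a, small_tile_b, slip, brush from where it was at the start of the episode above 0.02 m).
It also fails if it takes over 61 s, if anything falls off the work surface, if the arm or the gripper's body presses on something with over 40 N, if the wrist force passes 120 N, or if a joint passes its speed limit or range.

## Working session

There is one attempt and no reset: what is moved stays moved. The work goes in short steps, Python scripts to look and compute and a tool call to move; the robot and the scene stay as the last step left them, time stands still between calls to the robot, and variables do not carry over. Pictures are saved under pics/ and viewed, at most 10 in all, crops included, and the job is handed in when it is done.

Besides the shell and the picture viewer there is one more tool, called after "Call:" by a JSON object that holds its "name" and its "arguments", one argument or row to a line. apply_moves: Moves the arm, as the interface text tells. Its arguments: {"type":"object","properties":{"commands":{"type":"array","items":{"type":"object","properties":{"grip":{"type":"number"},"slide":{"type":"array","items":{"type":"number"}},"rotation":{"type":"array","items":{"type":"number"}}}}},"grip_force":{"type":"number"}},"required":["commands"]}

```bash
mkdir -p pics; python3 - <<'E'
from workcell import arm, capture
import cv2, numpy as np, pickle
np.set_printoptions(precision=4,suppress=True)
d={}
for n in("scene","top"):
    c=capture(n); d[n]=c
    cv2.imwrite(f"pics/{n}0.png",cv2.cvtColor(c["frame"],cv2.COLOR_RGB2BGR))
    print(n,c["intrinsics"],c["distortion"],c["xyz"],c["attitude"])
pickle.dump(d,open("c0.pkl","wb"))
s=arm.sense();print(s)
E
```

```text
scene [[376.1157   0.     256.8393]
 [  0.     376.1157 188.5024]
 [  0.       0.       1.    ]] [-0.0246  0.      0.      0.      0.    ] [ 1.0351 -0.3615  0.8979] [[ 0.516  -0.7043  0.4876]
 [ 0.8566  0.4191 -0.3011]
 [ 0.0078  0.573   0.8195]]
top [[357.8031   0.     262.6124]
 [  0.     357.8031 194.0478]
 [  0.       0.       1.    ]] [-0.1137  0.      0.      0.      0.    ] [ 0.3914 -0.0503  1.0797] [[-0.1168  0.9712 -0.2078]
 [-0.9932 -0.1149  0.0213]
 [-0.0032  0.2089  0.9779]]
{'clock': 0.1, 'joints': array([ 1.005 ,  0.3991,  0.045 ,  1.5377, -0.0187,  1.2069, -0.0507]), 'qvel': array([ 0.0004, -0.001 , -0.0002, -0.0035,  0.0009, -0.0003,  0.0007]), 'effort': array([  0.0036, -47.6264,   1.3705, -25.4952,   0.0121,   0.005 ,
        -0.    ]), 'tcp_pos': array([ 0.2923, -0.5799,  0.2304]), 'tool_rot': array([[ 0.8929,  0.4502, -0.0009],
       [ 0.4502, -0.8929,  0.0015],
       [-0.0001, -0.0018, -1.    ]]), 'contact_force': array([-0.256 ,  0.1106,  0.5344]), 'ft_torque': array([-0.0165, -0.0065, -0.0454]), 'grasp_force': 0.0, 'finger_gap': 0.9952169254302589}
```

View pics/scene0.png

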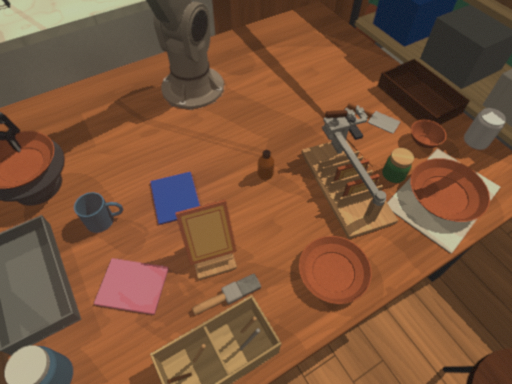

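View pics/top0.png

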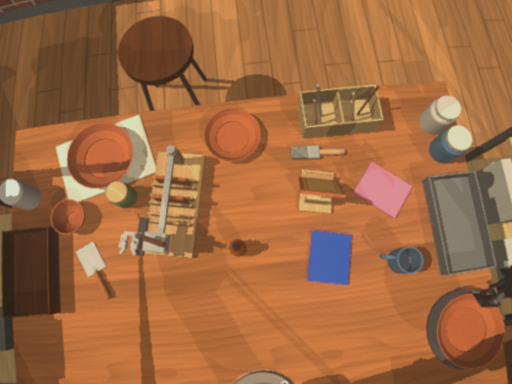

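The scene picture shows the rack at about (350,185), with the pin's dark T-handle at (345,112) and the jar at (398,163). The bottle is at (265,165) and the brush at (225,293). Candidates for the tile are the yellow-faced one on the easel (207,233), the blue one (175,197) and the pink one (132,286), both lying flat. The yellow one on the easel fits the description, so I'm enlarging it and the rack.

```bash
python3 - <<'E'
import cv2,numpy as np
s=cv2.imread("pics/scene0.png");t=cv2.imread("pics/top0.png")
a=cv2.resize(s[95:245,295:405],None,fx=4,fy=4,interpolation=cv2.INTER_CUBIC)
b=cv2.resize(s[195:285,165:245],None,fx=4,fy=4,interpolation=cv2.INTER_CUBIC)
c=np.zeros((600,800,3),np.uint8);c[:600,:440]=a;c[:360,450:770]=b
cv2.imwrite("pics/cs.png",c)
a=cv2.resize(t[140:265,110:210],None,fx=4.5,fy=4.5,interpolation=cv2.INTER_CUBIC)
b=cv2.resize(t[160:220,290:350],None,fx=5,fy=5,interpolation=cv2.INTER_CUBIC)
c=np.zeros((600,800,3),np.uint8);c[:a.shape[0],:450]=a;c[:300,460:760]=b
cv2.imwrite("pics/ct.png",c)
E
```

```text
(no output)
```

View pics/cs.png

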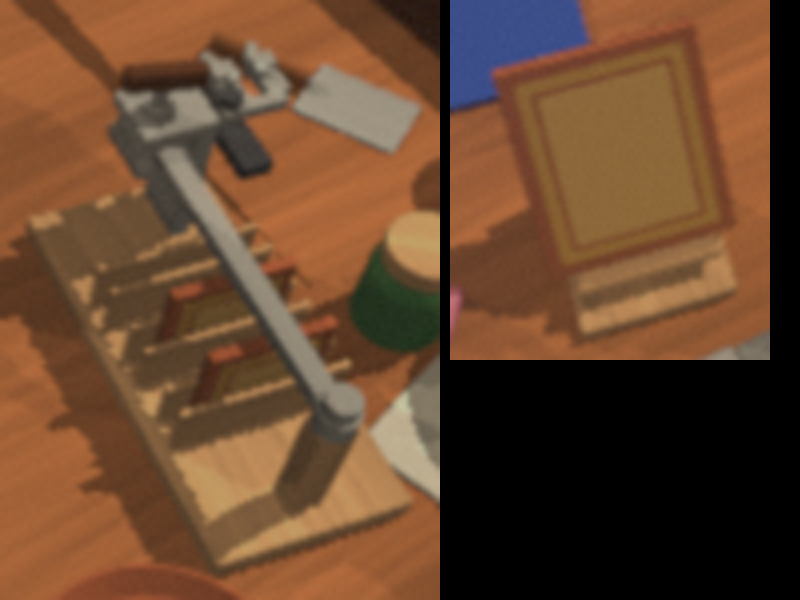

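View pics/ct.png

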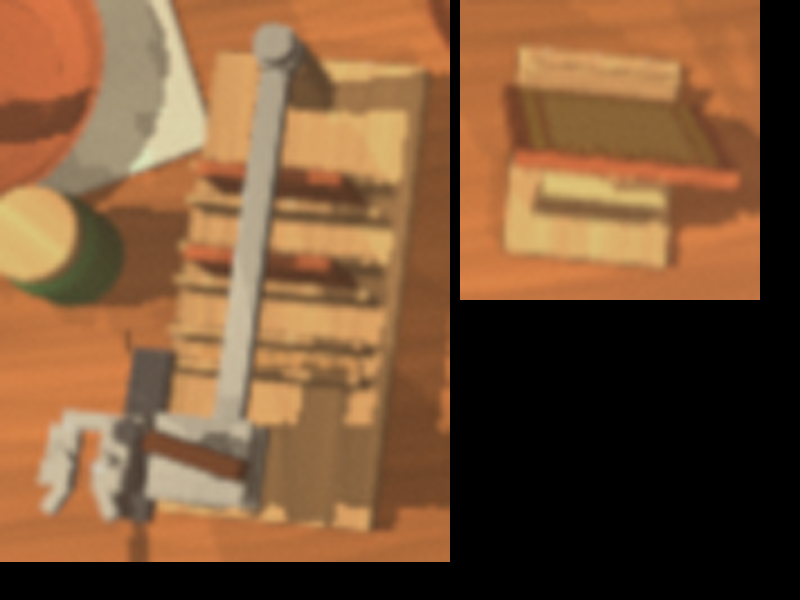

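```bash
cat > h.py <<'E'
import cv2,numpy as np,pickle
from scipy.optimize import least_squares
from scipy.spatial.transform import Rotation as R
np.set_printoptions(precision=4,suppress=True)
F=np.diag([1.,-1,-1])
def proj(c,P):
    A=F@np.array(c["attitude"]).T; t=-A@np.array(c["xyz"])
    return cv2.projectPoints(np.atleast_2d(P).astype(float),cv2.Rodrigues(A)[0],t,np.array(c["intrinsics"]),np.array(c["distortion"]))[0][:,0]
def ray(c,uv):
    n=cv2.undistortPoints(np.array([[uv]],float),np.array(c["intrinsics"]),np.array(c["distortion"]))[0,0]
    return np.array(c["attitude"])@F@np.r_[n,1]
def onz(c,uv,z):
    d=ray(c,uv);o=np.array(c["xyz"]);return o+d*(z-o[2])/d[2]
def rz(y):return R.from_euler("z",y).as_matrix()
E
python3 - <<'E'
from h import *
d=pickle.load(open("c0.pkl","rb"));S,T=d["scene"],d["top"]
s=lambda u,v:(295+u/4-.375,95+v/4-.375)
t=lambda u,v:(110+u/4.5-.39,140+v/4.5-.39)
obs=[(S,s(410,500),(.16,.075,.02)),(S,s(220,550),(.16,-.075,.02)),(S,s(34,220),(-.16,-.075,.02)),(S,s(342,400),(.13,0,.138)),
(T,t(425,70),(.16,-.075,.02)),(T,t(218,55),(.16,.075,.02)),(T,t(375,526),(-.16,-.075,.02)),(T,t(274,43),(.13,0,.138))]
def res(p):
    return np.concatenate([proj(c,rz(p[2])@np.array(P)+np.r_[p[0],p[1],0])[0]-uv for c,uv,P in obs])
f=least_squares(res,[.6,.25,0],loss="soft_l1");print("rack",f.x);print(f.fun.reshape(-1,2))
h=[onz(T,t(*u),.18)for u in((147,440),(245,468))];print("handle top ends",h)
print("handle scene",onz(S,s(122,72),.18))
b=rz(f.x[2])@[-.13,0,.14]+np.r_[f.x[:2],0];print("bore",b)
p=rz(f.x[2])
# tile
s2=lambda u,v:(165+(u-450)/4-.375,195+v/4-.375)
t2=lambda u,v:(290+(u-460)/5-.4,160+v/5-.4)
o2=[(S,s2(497,72),(-.005,-.06,.15)),(S,s2(691,26),(-.005,.06,.15)),(S,s2(733,225),(.005,.06,0)),(S,s2(572,268),(.005,-.06,0)),
(T,t2(741,180),(.0,-.06,.15)),(T,t2(513,155),(.0,.06,.15))]
def tf(p,P):return rz(p[2])@R.from_euler("y",-p[3]).as_matrix()@np.array(P)+np.r_[p[0],p[1],.03]
def r2(p):return np.concatenate([proj(c,tf(p,P))[0]-uv for c,uv,P in o2])
g=least_squares(r2,[.6,-.2,0,.5],loss="soft_l1");print("tile",g.x);print(g.fun.reshape(-1,2));print("top edge",tf(g.x,[0,0,.15]))
for z in(0,.1):print("bottle",onz(T,(238,248),z))
E
```

```text
rack [ 0.6233  0.1961 -0.1978]
[[ 0.7789 -0.694 ]
 [-0.877   3.3275]
 [-2.9428 -1.2905]
 [ 0.0725 -1.1486]
 [ 0.6104 -1.3851]
 [-0.2693 -1.3743]
 [-0.5177  0.8681]
 [-0.2606 -0.4894]]
handle top ends [array([0.5066, 0.2476, 0.18  ]), array([0.4847, 0.1923, 0.18  ])]
handle scene [0.4871 0.1922 0.18  ]
bore [0.4958 0.2216 0.14  ]
tile [ 0.6405 -0.2432 -0.222   0.4876]
[[-1.7114 -1.349 ]
 [ 0.2179 -3.3491]
 [ 1.3082 -0.1225]
 [-5.1992  2.9425]
 [-0.5216 -0.7773]
 [-0.1623 -0.419 ]]
top edge [ 0.5719 -0.2278  0.1625]
bottle [0.4652 0.0188 0.    ]
bottle [0.4584 0.0124 0.1   ]
```

```bash
cat > ov.py <<'E'
from h import *
def box(x0,x1,y0,y1,z0,z1):
    P=np.array([(x,y,z)for x in(x0,x1)for y in(y0,y1)for z in(z0,z1)])
    return [(P[i],P[j])for i in range(8)for j in range(i+1,8)if bin(i^j).count("1")==1]
def draw(c,crop,k,segs):
    x0,y0,x1,y1=crop
    im=cv2.resize(cv2.cvtColor(c["frame"],cv2.COLOR_RGB2BGR)[y0:y1,x0:x1],None,fx=k,fy=k,interpolation=cv2.INTER_CUBIC)
    for tf,ss,col in segs:
        for a,b in ss:
            q=(proj(c,np.array([tf(a),tf(b)]))-[x0,y0]+.5)*k-.5
            cv2.line(im,*[tuple(int(round(v*8)) for v in p)for p in q],col,1,cv2.LINE_AA,3)
    return im
E
python3 - <<'E'
from ov import *
d=pickle.load(open("c0.pkl","rb"));S,T=d["scene"],d["top"]
s=lambda u,v:(295+u/4-.375,95+v/4-.375)
t=lambda u,v:(110+u/4.5-.39,140+v/4.5-.39)
h=np.mean([onz(T,t(*u),.18)for u in((147,440),(245,468))],0)
obs=[(T,t(425,70),(.16,-.075,.02)),(T,t(218,55),(.16,.075,.02)),(T,t(375,526),(-.16,-.075,.02)),(T,t(274,43),(.13,0,.138)),(S,s(342,400),(.13,0,.138)),(S,s(410,500),(.16,.075,.02)),(T,t(196,454),(-.13,0,.18))]
def res(p):return np.concatenate([proj(c,rz(p[2])@np.array(P)+np.r_[p[0],p[1],0])[0]-uv for c,uv,P in obs])
f=least_squares(res,[.6,.25,0]);print("rack",f.x);print(f.fun.reshape(-1,2))
rt=lambda P:rz(f.x[2])@np.array(P)+np.r_[f.x[:2],0]
print("bore",rt([-.13,0,.14]),"liner",rt([-.055,0,.023]))
s2=lambda u,v:(165+(u-450)/4-.375,195+v/4-.375)
t2=lambda u,v:(290+(u-460)/5-.4,160+v/5-.4)
o2=[(S,s2(497,72),(-.005,-.06,.15)),(S,s2(691,26),(-.005,.06,.15)),(S,s2(733,225),(.005,.06,0)),
(T,t2(741,180),(.0,-.06,.15)),(T,t2(513,155),(.0,.06,.15))]
A=R.from_euler("y",-.5).as_matrix()
tt=lambda P,p:rz(p[2])@A@np.array(P)+np.r_[p[0],p[1],.03]
g=least_squares(lambda p:np.concatenate([proj(c,tt(P,p))[0]-uv for c,uv,P in o2]),[.6,-.2,0]);print("tile",g.x);print(g.fun.reshape(-1,2));print(tt([0,0,.15],g.x))
W=(255,255,0);Y=(0,255,0)
rk=box(-.16,.16,-.075,.075,0,.02)+box(-.063,-.047,-.065,.065,.02,.063)
ti=box(-.005,.005,-.06,.06,0,.15)
hp=box(-.007,.007,-.03,.03,.162,.18);bt=rt([-.13,0,0])
pn=lambda P:rz(-.377)@P+bt
L=[(rt,rk,W),(rt,[((-.2,.075,.14),(-.08,.075,.14)),((-.26,0,.138),(.13,0,.138))],(255,0,255)),(pn,hp,Y),(lambda P:tt(P,g.x),ti,Y)]
c=np.zeros((600,800,3),np.uint8)
def put(im,x,y):c[y:y+im.shape[0],x:x+im.shape[1]]=im
put(draw(S,(300,95,405,240),3.5,L),0,0);put(draw(T,(115,140,210,262),3.5,L)[:420],380,0)
put(draw(S,(170,198,240,278),2.5,L)[:175+25],380,400 if 0 else 0) if 0 else None
put(draw(T,(290,165,350,215),3,L),370,445);put(draw(S,(170,195,240,275),2.9,L)[:160],560,440)
cv2.imwrite("pics/ov.png",c)
E
```

```text
rack [ 0.6228  0.1949 -0.1949]
[[ 0.8688 -1.3552]
 [-0.0383 -1.216 ]
 [ 0.0636  0.9329]
 [ 0.0433 -0.3821]
 [-0.3017 -1.127 ]
 [ 0.4263 -0.7469]
 [-0.0854  0.1508]]
bore [0.4952 0.2201 0.14  ] liner [0.5688 0.2055 0.023 ]
tile [ 0.6428 -0.2455 -0.2353]
[[-1.9025 -0.9054]
 [ 0.1859 -2.3698]
 [ 1.0384  1.3099]
 [-0.3061 -0.8262]
 [ 0.1544 -1.0513]]
[ 0.5729 -0.2288  0.1616]
```

View pics/ov.png

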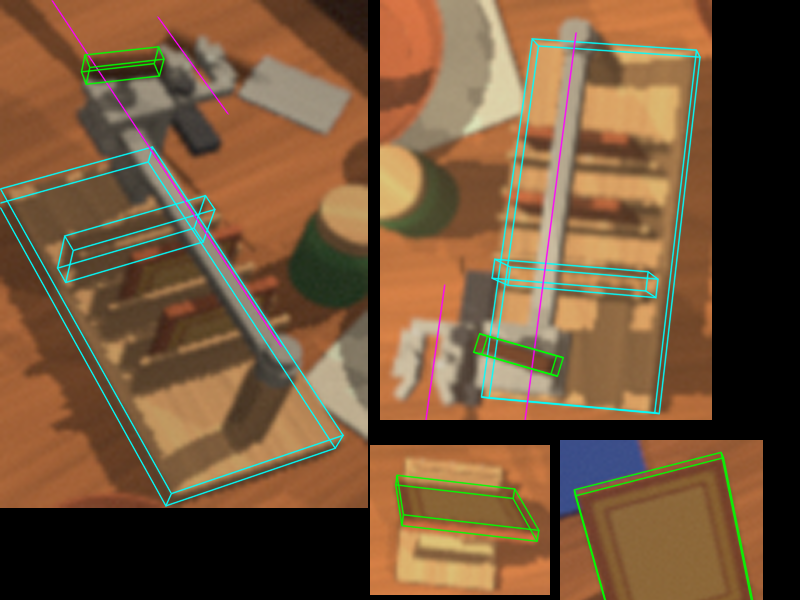

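The overlay fits the pin handle, the slot boards and the tile edges to about 1 to 2 px. The crop confirms the yellow-faced tile on the easel, and the free slot is the x=-55 one next to the bracket.

```bash
cat > plan.py <<'E'
from h import *
from workcell import arm
import json
RY=-.1949; B=np.array([.4952,.2201,.14])
def tool(yaw,tilt=0):   # frame with x=body y, y=body x, z=-body z ; body = rz(yaw)*Ry(-tilt)
    M=rz(yaw)@R.from_euler("y",-tilt).as_matrix()
    return np.column_stack([M[:,1],M[:,0],-M[:,2]])
def plan(way,start=None):
    """way: list of (pos,rot,rows,grip)"""
    s=arm.sense(); p,Q=start or (s["tcp_pos"],s["tool_rot"]); p=np.array(p);Q=np.array(Q);out=[]
    for tp,tR,n,g in way:
        p0,Q0=p.copy(),Q.copy(); dr=R.from_matrix(Q0.T@tR).as_rotvec()
        for i in range(1,n+1):
            u=i/n; u=u if n<4 else (lambda x:.5*x+.5*x*x*(3-2*x))(u)
            dp=p0+u*(np.array(tp)-p0); dQ=Q0@R.from_rotvec(dr*u).as_matrix()
            sl=np.round(Q.T@(dp-p),4); ro=np.round(R.from_matrix(Q.T@dQ).as_rotvec(),4)
            assert abs(sl).max()<.0625 and abs(ro).max()<.187,(sl,ro)
            p=p+Q@sl; Q=Q@R.from_rotvec(ro).as_matrix()
            out.append({"grip":g,"slide":sl.tolist(),"rotation":ro.tolist()})
    print(json.dumps(out).replace(" ","").replace("-0.0,","0,").replace("-0.0]","0]").replace("0.0,","0,").replace("0.0]","0]")); return p,Q
def show():
    s=arm.sense();print(s["clock"],s["tcp_pos"],s["finger_gap"],s["grasp_force"],s["contact_force"],s["joints"]);return s
E
python3 - <<'E'
from plan import *
t=tool(-.377)
plan([([.40,-.25,.26],t,9,.7),([.4952,.2201,.235],t,11,.7)])
E
```

```text
[{"grip":0.7,"slide":[0.0178,-0.0179,-0.0021],"rotation":[-0.0001,0,-0.0528]},{"grip":0.7,"slide":[0.0261,-0.0236,-0.003],"rotation":[-0.0002,-0.0001,-0.0738]},{"grip":0.7,"slide":[0.0334,-0.0261,-0.0036],"rotation":[-0.0002,-0.0001,-0.0888]},{"grip":0.7,"slide":[0.0393,-0.0253,-0.0039],"rotation":[-0.0002,0,-0.0977]},{"grip":0.7,"slide":[0.0427,-0.022,-0.0041],"rotation":[-0.0003,-0.0001,-0.1007]},{"grip":0.7,"slide":[0.0434,-0.017,-0.004],"rotation":[-0.0002,-0.0001,-0.0977]},{"grip":0.7,"slide":[0.0408,-0.0116,-0.0036],"rotation":[-0.0002,0,-0.0887]},{"grip":0.7,"slide":[0.0346,-0.0066,-0.003],"rotation":[-0.0002,-0.0001,-0.0738]},{"grip":0.7,"slide":[0.0251,-0.0029,-0.0021],"rotation":[-0.0001,0,-0.0528]},{"grip":0.7,"slide":[0.027,-0.0048,0.0014],"rotation":[0,0,0]},{"grip":0.7,"slide":[0.0365,-0.0066,0.002],"rotation":[0,0,0]},{"grip":0.7,"slide":[0.044,-0.0078,0.0023],"rotation":[0,0,0]},{"grip":0.7,"slide":[0.0493,-0.0089,0.0026],"rotation":[0,0,0]},{"grip":0.7,"slide":[0.0525,-0.0094,0.0028],"rotation":[0,0,0]},{"grip":0.7,"slide":[0.0535,-0.0096,0.0028],"rotation":[0,0,0]},{"grip":0.7,"slide":[0.0525,-0.0094,0.0028],"rotation":[0,0,0]},{"grip":0.7,"slide":[0.0493,-0.0088,0.0026],"rotation":[0,0,0]},{"grip":0.7,"slide":[0.044,-0.0079,0.0023],"rotation":[0,0,0]},{"grip":0.7,"slide":[0.0365,-0.0065,0.002],"rotation":[0,0,0]},{"grip":0.7,"slide":[0.027,-0.0049,0.0014],"rotation":[0,0,0]}]
```

Call:
{"name": "apply_moves", "arguments": {
  "commands": [
    {"grip": 0.7,"slide": [0.018,-0.018,-0.002],"rotation": [0,0,-0.053]},
    {"grip": 0.7,"slide": [0.026,-0.024,-0.003],"rotation": [0,0,-0.074]},
    {"grip": 0.7,"slide": [0.033,-0.026,-0.004],"rotation": [0,0,-0.089]},
    {"grip": 0.7,"slide": [0.039,-0.025,-0.004],"rotation": [0,0,-0.098]},
    {"grip": 0.7,"slide": [0.043,-0.022,-0.004],"rotation": [0,0,-0.1]},
    {"grip": 0.7,"slide": [0.043,-0.017,-0.004],"rotation": [0,0,-0.098]},
    {"grip": 0.7,"slide": [0.041,-0.012,-0.004],"rotation": [0,0,-0.089]},
    {"grip": 0.7,"slide": [0.035,-0.007,-0.003],"rotation": [0,0,-0.074]},
    {"grip": 0.7,"slide": [0.025,-0.003,-0.002],"rotation": [0,0,-0.053]},
    {"grip": 0.7,"slide": [0.027,-0.005,0.001],"rotation": [0,0,0]},
    {"grip": 0.7,"slide": [0.037,-0.007,0.002],"rotation": [0,0,0]},
    {"grip": 0.7,"slide": [0.044,-0.008,0.002],"rotation": [0,0,0]},
    {"grip": 0.7,"slide": [0.049,-0.009,0.003],"rotation": [0,0,0]},
    {"grip": 0.7,"slide": [0.053,-0.009,0.003],"rotation": [0,0,0]},
    {"grip": 0.7,"slide": [0.053,-0.01,0.003],"rotation": [0,0,0]},
    {"grip": 0.7,"slide": [0.053,-0.009,0.003],"rotation": [0,0,0]},
    {"grip": 0.7,"slide": [0.049,-0.009,0.003],"rotation": [0,0,0]},
    {"grip": 0.7,"slide": [0.044,-0.008,0.002],"rotation": [0,0,0]},
    {"grip": 0.7,"slide": [0.036,-0.006,0.002],"rotation": [0,0,0]},
    {"grip": 0.7,"slide": [0.027,-0.005,0.001],"rotation": [0,0,0]}
  ],
  "grip_force": 40
}}

```text
clock: 2.6
tcp_pos: [0.4936, 0.2218, 0.2359]
tool_rot: [[0.366, 0.93, -0.0], [0.93, -0.366, 0.0], [0.0, -0.0, -1.0]]
contact_force: [0.7, -0.4, -0.2]
finger_gap: 0.699
grasp_force: 0.0
```

```bash
python3 - <<'E'
from plan import *
s=show();print(s["tool_rot"])
t=tool(-.377)
plan([([.4952,.2201,.156],t,6,.7)])
E
```

```text
2.6 [0.4936 0.2218 0.2359] 0.6988103747218954 0.0 [ 0.7271 -0.3955 -0.2201] [ 0.0853  0.2529 -0.6938  1.7764  0.1739  1.1747 -1.0355]
[[ 0.3664  0.9305 -0.0004]
 [ 0.9305 -0.3664  0.0002]
 [ 0.0001 -0.0004 -1.    ]]
[{"grip":0.7,"slide":[-0.0001,0.0003,0.0096],"rotation":[-0.0001,0,0.0002]},{"grip":0.7,"slide":[-0.0002,0.0003,0.0141],"rotation":[0,0,0.0004]},{"grip":0.7,"slide":[-0.0002,0.0005,0.0162],"rotation":[-0.0001,0,0.0003]},{"grip":0.7,"slide":[-0.0002,0.0004,0.0163],"rotation":[-0.0001,-0.0001,0.0004]},{"grip":0.7,"slide":[-0.0002,0.0003,0.0141],"rotation":[-0.0001,0,0.0004]},{"grip":0.7,"slide":[-0.0001,0.0003,0.0096],"rotation":[0,0,0.0002]}]
```

Call:
{"name": "apply_moves", "arguments": {
  "commands": [
    {"grip": 0.7,"slide": [-0.001,0.002,0.01],"rotation": [0,0,0]},
    {"grip": 0.7,"slide": [0,0,0.015],"rotation": [0,0,0]},
    {"grip": 0.7,"slide": [0,0,0.018],"rotation": [0,0,0]},
    {"grip": 0.5,"slide": [0,0,0.018],"rotation": [0,0,0]},
    {"grip": 0.4,"slide": [0,0,0.013],"rotation": [0,0,0]},
    {"grip": 0.35,"slide": [0,0,0.006],"rotation": [0,0,0]},
    {"grip": 0.2,"slide": [0,0,0],"rotation": [0,0,0]},
    {"grip": 0,"slide": [0,0,0],"rotation": [0,0,0]},
    {"grip": 0,"slide": [0,0,0],"rotation": [0,0,0]},
    {"grip": 0,"slide": [0,0,0],"rotation": [0,0,0]},
    {"grip": 0,"slide": [0,0,0],"rotation": [0,0,0]}
  ],
  "grip_force": 40
}}

```text
clock: 3.98
tcp_pos: [0.4952, 0.2186, 0.1565]
tool_rot: [[0.367, 0.93, 0.001], [0.93, -0.367, 0.0], [0.0, 0.001, -1.0]]
contact_force: [1.9, 0.2, -2.1]
finger_gap: 0.157
grasp_force: 42.6
```

Call:
{"name": "apply_moves", "arguments": {
  "commands": [
    {"grip": 0,"slide": [0,0,-0.003],"rotation": [0,0,0]},
    {"grip": 0,"slide": [0,0,-0.006],"rotation": [0,0,0]},
    {"grip": 0,"slide": [0,0,-0.009],"rotation": [0,0,0]},
    {"grip": 0,"slide": [0,0,-0.01],"rotation": [0,0,0]},
    {"grip": 0,"slide": [0,0,-0.01],"rotation": [0,0,0]},
    {"grip": 0,"slide": [0,0,-0.01],"rotation": [0,0,0]},
    {"grip": 0,"slide": [0,0,-0.01],"rotation": [0,0,0]},
    {"grip": 0,"slide": [0,0,-0.008],"rotation": [0,0,0]},
    {"grip": 0,"slide": [0,0,-0.004],"rotation": [0,0,0]},
    {"grip": 0,"slide": [0,0,0],"rotation": [0,0,0]},
    {"grip": 0,"slide": [0,0,0],"rotation": [0,0,0]},
    {"grip": 0,"slide": [0,0,0],"rotation": [0,0,0]}
  ]
}}

```text
clock: 5.48
tcp_pos: [0.4946, 0.2185, 0.2259]
tool_rot: [[0.367, 0.93, -0.001], [0.93, -0.367, -0.0], [-0.001, -0.001, -1.0]]
contact_force: [1.1, 0.5, -0.9]
finger_gap: 0.155
grasp_force: 42.7
```

```bash
python3 - <<'E'
from workcell import capture
from h import *
for n in("scene","top"):
    c=capture(n);pickle.dump(c,open(n+"1.pkl","wb"))
    cr=c["frame"][80:230,280:400] if n=="scene" else c["frame"][130:270,90:215]
    im=cv2.resize(cv2.cvtColor(cr,cv2.COLOR_RGB2BGR),(390,480),interpolation=cv2.INTER_CUBIC)
    L=im if n=="scene" else np.hstack([L,im])
cv2.imwrite("pics/l1.png",L)
E
```

```text
(no output)
```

View pics/l1.png

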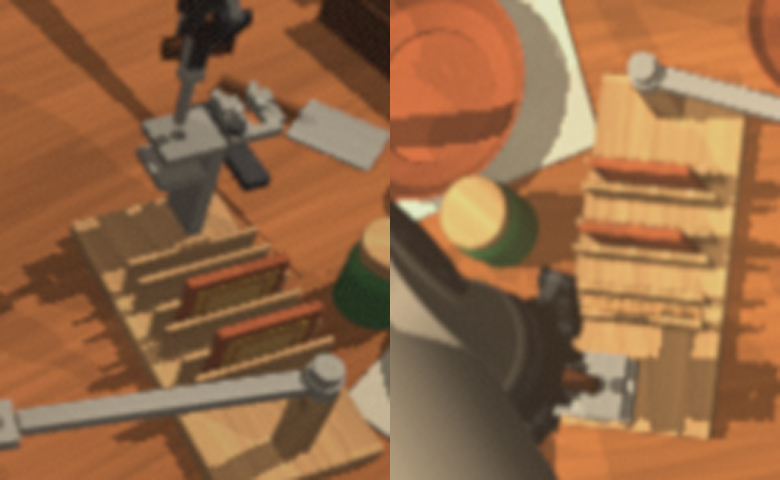

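The pin is drawn and the keeper has swung open to the -y side. The pin hangs upright above the bracket, with the fork's two prongs at about (240,100) in the left crop. Next I move to notch_entry and lower.

Call:
{"name": "apply_moves", "arguments": {
  "commands": [
    {"grip": 0,"slide": [0.004,-0.006,0],"rotation": [0,0,0]},
    {"grip": 0,"slide": [0.008,-0.01,0],"rotation": [0,0,0]},
    {"grip": 0,"slide": [0.012,-0.015,0],"rotation": [0,0,0]},
    {"grip": 0,"slide": [0.013,-0.018,0],"rotation": [0,0,0]},
    {"grip": 0,"slide": [0.012,-0.017,0],"rotation": [0,0,0]},
    {"grip": 0,"slide": [0.009,-0.011,0],"rotation": [0,0,0]},
    {"grip": 0,"slide": [0.004,-0.006,0],"rotation": [0,0,0]},
    {"grip": 0,"slide": [0,0,0.006],"rotation": [0,0,0]},
    {"grip": 0,"slide": [0,0,0.012],"rotation": [0,0,0]},
    {"grip": 0,"slide": [0,0,0.016],"rotation": [0,0,0]},
    {"grip": 0,"slide": [0,0,0.014],"rotation": [0,0,0]},
    {"grip": 0,"slide": [0,0,0.009],"rotation": [0,0,0]},
    {"grip": 0,"slide": [0,0,0.004],"rotation": [0,0,0]},
    {"grip": 0,"slide": [0,0,0],"rotation": [0,0,0]},
    {"grip": 0,"slide": [0,0,0],"rotation": [0,0,0]}
  ]
}}

```text
clock: 7.45
tcp_pos: [0.4407, 0.3072, 0.1657]
tool_rot: [[0.367, 0.93, 0.001], [0.93, -0.367, 0.001], [0.001, 0.001, -1.0]]
contact_force: [-0.3, 0.2, -1.0]
finger_gap: 0.157
grasp_force: 42.7
```

```bash
python3 - <<'E'
from plan import *
from workcell import capture
from ov import *
s=show();print(s["tool_rot"])
p=s["tcp_pos"]-[.4952,.2186,.1565];r=rz(RY).T@p;print("pin rel start in rack",r)
c=capture("scene");c2=capture("top")
rt=lambda P:rz(RY)@np.array(P)+B-rz(RY)@[-.13,0,.14]
# notch line & seat extremes at z=.14, 0.145; rack boxes
W=(255,255,0);M=(255,0,255)
L=[(rt,box(-.16,.16,-.075,.075,0,.02)+box(-.063,-.047,-.065,.065,.02,.063),W),(rt,[((-.2,.075,.14),(-.1,.075,.14)),((-.2,.0675,.14),(-.1,.0675,.14)),((-.2,.0825,.14),(-.1,.0825,.14))],M)]
a=draw(c,(280,85,380,185),6,L);b=draw(c2,(100,200,150,270),4,L)
o=np.zeros((600,800,3),np.uint8);o[:600,:600]=a;o[:280,600:]=b
cv2.imwrite("pics/n1.png",o)
E
```

```text
7.45 [0.4407 0.3072 0.1657] 0.15686681520428464 42.7005136013031 [-0.308   0.1949 -1.027 ] [-0.0859  0.3264 -0.7267  1.8681  0.2501  1.0386 -1.2904]
[[ 0.3671  0.9302  0.0009]
 [ 0.9302 -0.3671  0.0005]
 [ 0.0008  0.0006 -1.    ]]
pin rel start in rack [-0.0707  0.0763  0.0092]
```

View pics/n1.png

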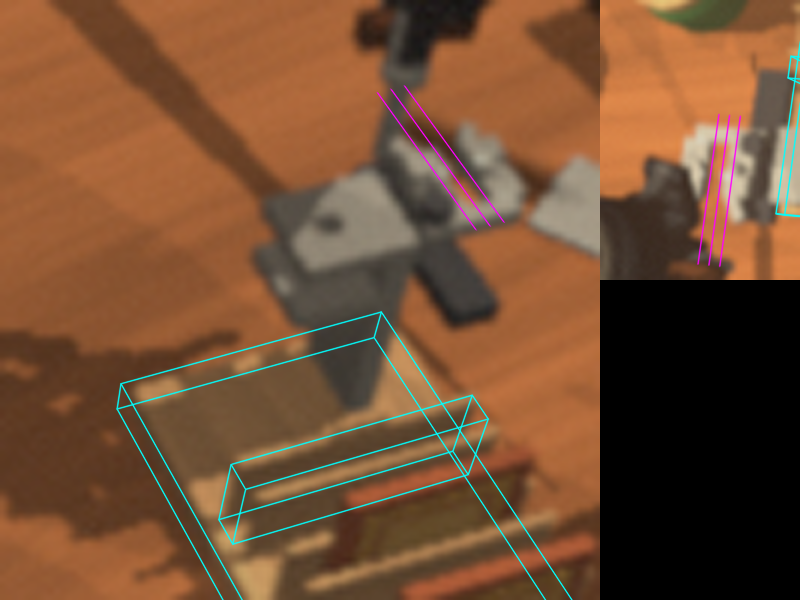

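Call:
{"name": "apply_moves", "arguments": {
  "commands": [
    {"grip": 0,"slide": [0.0005,0.003,0.001],"rotation": [0,0,0]},
    {"grip": 0,"slide": [0.0009,0.005,0],"rotation": [0,0,0]},
    {"grip": 0,"slide": [0.0009,0.005,0],"rotation": [0,0,0]},
    {"grip": 0,"slide": [0.0009,0.005,0],"rotation": [0,0,0]},
    {"grip": 0,"slide": [0.0009,0.005,0],"rotation": [0,0,0]},
    {"grip": 0,"slide": [0.0009,0.005,0],"rotation": [0,0,0]},
    {"grip": 0,"slide": [0.0007,0.004,0],"rotation": [0,0,0]},
    {"grip": 0,"slide": [0.0007,0.004,0],"rotation": [0,0,0]},
    {"grip": 0,"slide": [0.0007,0.004,0],"rotation": [0,0,0]},
    {"grip": 0,"slide": [0.0005,0.003,0],"rotation": [0,0,0]},
    {"grip": 0,"slide": [0.0004,0.002,0],"rotation": [0,0,0]}
  ]
}}

```text
clock: 8.93
tcp_pos: [0.4853, 0.2977, 0.1642]
tool_rot: [[0.367, 0.93, -0.0], [0.93, -0.367, -0.0], [-0.0, 0.0, -1.0]]
contact_force: [-0.1, 1.4, -1.4]
finger_gap: 0.155
grasp_force: 42.7
```

Call:
{"name": "apply_moves", "arguments": {
  "commands": [
    {"grip": 0,"slide": [0.0004,0.002,0],"rotation": [0,0,0]},
    {"grip": 0,"slide": [0.0004,0.002,0],"rotation": [0,0,0]},
    {"grip": 0,"slide": [0.0004,0.002,0],"rotation": [0,0,0]},
    {"grip": 0,"slide": [0.0004,0.002,0],"rotation": [0,0,0]}
  ]
}}

```text
clock: 9.43
tcp_pos: [0.4933, 0.2963, 0.1643]
tool_rot: [[0.367, 0.93, 0.0], [0.93, -0.367, -0.0], [-0.0, 0.0, -1.0]]
contact_force: [-0.1, -0.7, -2.1]
finger_gap: 0.152
grasp_force: 42.7
```

Call:
{"name": "apply_moves", "arguments": {
  "commands": [
    {"grip": 0,"slide": [0.0004,0.002,0],"rotation": [0,0,0]},
    {"grip": 0,"slide": [0.0004,0.002,0],"rotation": [0,0,0]},
    {"grip": 0,"slide": [0.0003,0.0015,0],"rotation": [0,0,0]}
  ]
}}

```text
clock: 9.8
tcp_pos: [0.4987, 0.2954, 0.1642]
tool_rot: [[0.367, 0.93, -0.0], [0.93, -0.367, 0.0], [0.0, -0.0, -1.0]]
contact_force: [-1.5, 1.0, -1.1]
finger_gap: 0.155
grasp_force: 42.7
```

Call:
{"name": "apply_moves", "arguments": {
  "commands": [
    {"grip": 0,"slide": [0.0004,0.002,0],"rotation": [0,0,0]},
    {"grip": 0,"slide": [0.0003,0.0015,0],"rotation": [0,0,0]},
    {"grip": 0,"slide": [0.0003,0.0015,0],"rotation": [0,0,0]}
  ]
}}

```text
clock: 10.18
tcp_pos: [0.5042, 0.2943, 0.1642]
tool_rot: [[0.367, 0.93, 0.001], [0.93, -0.367, -0.0], [0.0, 0.001, -1.0]]
contact_force: [0.0, -0.1, -0.5]
finger_gap: 0.151
grasp_force: 42.7
```

Call:
{"name": "apply_moves", "arguments": {
  "commands": [
    {"grip": 0,"slide": [0.0003,0.0015,0],"rotation": [0,0,0]},
    {"grip": 0,"slide": [0.0003,0.0015,0],"rotation": [0,0,0]},
    {"grip": 0,"slide": [0.0003,0.0015,0],"rotation": [0,0,0]}
  ]
}}

```text
clock: 10.55
tcp_pos: [0.5087, 0.2934, 0.1643]
tool_rot: [[0.367, 0.93, 0.001], [0.93, -0.367, -0.0], [0.0, 0.001, -1.0]]
contact_force: [-0.2, 0.3, -1.0]
finger_gap: 0.149
grasp_force: 42.7
```

Call:
{"name": "apply_moves", "arguments": {
  "commands": [
    {"grip": 0,"slide": [0.0003,0.0015,0],"rotation": [0,0,0]},
    {"grip": 0,"slide": [0.0003,0.0015,0],"rotation": [0,0,0]},
    {"grip": 0,"slide": [0.0003,0.0015,0],"rotation": [0,0,0]}
  ]
}}

```text
clock: 10.92
tcp_pos: [0.5129, 0.2927, 0.1643]
tool_rot: [[0.367, 0.93, 0.0], [0.93, -0.367, -0.0], [-0.0, 0.0, -1.0]]
contact_force: [-0.8, 1.1, -1.9]
finger_gap: 0.157
grasp_force: 42.7
```

Call:
{"name": "apply_moves", "arguments": {
  "commands": [
    {"grip": 0,"slide": [0.0003,0.0015,0],"rotation": [0,0,0]},
    {"grip": 0,"slide": [0.0003,0.0015,0],"rotation": [0,0,0]},
    {"grip": 0,"slide": [0.0003,0.0015,0],"rotation": [0,0,0]}
  ]
}}

```text
clock: 11.3
tcp_pos: [0.5163, 0.2922, 0.1642]
tool_rot: [[0.367, 0.93, -0.002], [0.93, -0.367, -0.0], [-0.001, -0.002, -1.0]]
contact_force: [-3.1, 0.6, 0.6]
finger_gap: 0.155
grasp_force: 42.9
```

Call:
{"name": "apply_moves", "arguments": {
  "commands": [
    {"grip": 0,"slide": [0.0002,0.001,0],"rotation": [0,0,0]},
    {"grip": 0,"slide": [0.0002,0.001,0],"rotation": [0,0,0]}
  ]
}}

```text
clock: 11.55
tcp_pos: [0.5167, 0.2922, 0.1641]
tool_rot: [[0.366, 0.931, -0.005], [0.931, -0.366, -0.001], [-0.002, -0.004, -1.0]]
contact_force: [-7.2, 0.5, 2.8]
finger_gap: 0.152
grasp_force: 43.2
```

```bash
python3 - <<'E'
from plan import *
s=show();print(s["tool_rot"])
print(rz(RY).T@(s["tcp_pos"]-[.4952,.2186,.1565]))
E
```

```text
11.55 [0.5167 0.2922 0.1641] 0.1524314898563419 43.23345243930817 [-7.223   0.5211  2.8397] [-0.0588  0.4284 -0.6836  1.7342  0.2975  1.0901 -1.2134]
[[ 0.3661  0.9306 -0.0048]
 [ 0.9306 -0.3661 -0.0007]
 [-0.0024 -0.0042 -1.    ]]
[0.0068 0.0763 0.0076]
```

Call:
{"name": "apply_moves", "arguments": {
  "commands": [
    {"grip": 0,"slide": [-0.0002,-0.0012,0],"rotation": [0,0,0]},
    {"grip": 0,"slide": [-0.0002,-0.0013,0],"rotation": [0,0,0]},
    {"grip": 0,"slide": [-0.0002,-0.0012,0],"rotation": [0,0,0]},
    {"grip": 0,"slide": [0,0,0],"rotation": [0,0,0]},
    {"grip": 0,"slide": [0,0,0],"rotation": [0,0,0]}
  ]
}}

```text
clock: 12.18
tcp_pos: [0.5161, 0.2922, 0.1642]
tool_rot: [[0.367, 0.93, 0.001], [0.93, -0.367, 0.0], [0.0, 0.001, -1.0]]
contact_force: [-1.3, 0.4, -1.2]
finger_gap: 0.161
grasp_force: 42.6
```

```bash
python3 - <<'E'
from plan import *
s=show();print(s["tool_rot"])
print(rz(RY).T@(s["tcp_pos"]-[.4952,.2186,.1565]))
E
```

```text
12.175 [0.5161 0.2922 0.1642] 0.16120697350060162 42.55432963371277 [-1.326   0.4031 -1.1872] [-0.0593  0.4241 -0.6835  1.7394  0.299   1.0838 -1.2172]
[[ 0.3675  0.93    0.0007]
 [ 0.93   -0.3675  0.    ]
 [ 0.0003  0.0007 -1.    ]]
[0.0062 0.0763 0.0077]
```

Call:
{"name": "apply_moves", "arguments": {
  "commands": [
    {"grip": 0,"slide": [-0.0002,-0.001,0],"rotation": [0,0,0]},
    {"grip": 0,"slide": [0,-0.0004,0],"rotation": [0,0,0]},
    {"grip": 0,"slide": [0,0,0.001],"rotation": [0,0,0]},
    {"grip": 0,"slide": [0,0,0.0015],"rotation": [0,0,0]},
    {"grip": 0,"slide": [0,0,0.0015],"rotation": [0,0,0]},
    {"grip": 0,"slide": [0,0,0.0015],"rotation": [0,0,0]},
    {"grip": 0,"slide": [0,0,0.001],"rotation": [0,0,0]},
    {"grip": 0,"slide": [0,0,0.0005],"rotation": [0,0,0]},
    {"grip": 0,"slide": [0,0,0],"rotation": [0,0,0]}
  ]
}}

```text
clock: 13.3
tcp_pos: [0.5142, 0.2927, 0.1573]
tool_rot: [[0.367, 0.93, 0.0], [0.93, -0.367, -0.0], [-0.0, 0.0, -1.0]]
contact_force: [0.2, 0.3, -1.3]
finger_gap: 0.153
grasp_force: 42.7
```

Call:
{"name": "apply_moves", "arguments": {
  "commands": [
    {"grip": 0,"slide": [0,0,0.0005],"rotation": [0,0,0]},
    {"grip": 0,"slide": [0,0,0.0005],"rotation": [0,0,0]},
    {"grip": 0,"slide": [0,0,0.0005],"rotation": [0,0,0]},
    {"grip": 0,"slide": [0,0,0.0005],"rotation": [0,0,0]},
    {"grip": 0,"slide": [0,0,0],"rotation": [0,0,0]}
  ]
}}

```text
clock: 13.92
tcp_pos: [0.5143, 0.2928, 0.1563]
tool_rot: [[0.367, 0.93, 0.001], [0.93, -0.367, -0.0], [-0.0, 0.001, -1.0]]
contact_force: [-1.8, -1.5, 6.1]
finger_gap: 0.156
grasp_force: 43.7
```

Call:
{"name": "apply_moves", "arguments": {
  "commands": [
    {"grip": 0.2,"slide": [0,0,-0.001],"rotation": [0,0,0]},
    {"grip": 0.45,"slide": [0,0,0],"rotation": [0,0,0]},
    {"grip": 0.45,"slide": [0,0,0],"rotation": [0,0,0]},
    {"grip": 0.45,"slide": [0,0,0],"rotation": [0,0,0]},
    {"grip": 0.45,"slide": [0,0,-0.01],"rotation": [0,0,0]},
    {"grip": 0.45,"slide": [0,0,-0.02],"rotation": [0,0,0]},
    {"grip": 0.45,"slide": [0,0,-0.025],"rotation": [0,0,0]},
    {"grip": 0.45,"slide": [0,0,-0.025],"rotation": [0,0,0]},
    {"grip": 0.45,"slide": [0,0,-0.015],"rotation": [0,0,0]},
    {"grip": 0.45,"slide": [0,0,-0.005],"rotation": [0,0,0]}
  ]
}}

```text
clock: 15.18
tcp_pos: [0.5147, 0.2931, 0.2579]
tool_rot: [[0.367, 0.93, 0.002], [0.93, -0.367, 0.001], [0.002, 0.002, -1.0]]
contact_force: [0.4, -0.1, -0.2]
finger_gap: 0.445
grasp_force: 0.0
```

```bash
python3 - <<'E'
from plan import *
from workcell import capture
s=show()
c=capture("scene");pickle.dump(c,open("s2.pkl","wb"))
cv2.imwrite("pics/p2.png",cv2.resize(cv2.cvtColor(c["frame"][70:190,290:410],cv2.COLOR_RGB2BGR),(600,600),interpolation=cv2.INTER_CUBIC))
# tile grasp
t=tool(-.2353,.5); top=np.array([.5729,-.2288,.1616]); z=t[:,2]
g=top+z*.045; pre=top-z*.05
print("grasp",g,"pre",pre)
P,Q=plan([([.47,.02,.27],tool(-.3,.2),9,.5),(pre,t,9,.5)])
E
```

```text
15.175 [0.5147 0.2931 0.2579] 0.44490392670821455 0.0 [ 0.407  -0.0608 -0.2298] [-0.0332  0.3392 -0.7115  1.6314  0.2314  1.2549 -1.1643]
grasp [ 0.5939 -0.2338  0.1221] pre [ 0.5496 -0.2232  0.2055]
[{"grip":0.5,"slide":[-0.0196,0.0043,-0.0009],"rotation":[-0.0144,0.0005,-0.0055]},{"grip":0.5,"slide":[-0.0275,0.0058,-0.0012],"rotation":[-0.0202,0.0006,-0.0077]},{"grip":0.5,"slide":[-0.0331,0.0068,-0.0014],"rotation":[-0.0242,0.0008,-0.0093]},{"grip":0.5,"slide":[-0.0365,0.0072,-0.0013],"rotation":[-0.0267,0.0009,-0.0102]},{"grip":0.5,"slide":[-0.0377,0.007,-0.0012],"rotation":[-0.0275,0.0009,-0.0105]},{"grip":0.5,"slide":[-0.0366,0.0065,-0.001],"rotation":[-0.0267,0.0009,-0.0102]},{"grip":0.5,"slide":[-0.0334,0.0055,-0.0008],"rotation":[-0.0242,0.0008,-0.0093]},{"grip":0.5,"slide":[-0.0277,0.0044,-0.0006],"rotation":[-0.0201,0.0006,-0.0077]},{"grip":0.5,"slide":[-0.0199,0.003,-0.0004],"rotation":[-0.0145,0.0005,-0.0055]},{"grip":0.5,"slide":[-0.0152,0.0096,0.0067],"rotation":[-0.0218,0.0016,-0.0044]},{"grip":0.5,"slide":[-0.0213,0.0131,0.0097],"rotation":[-0.0304,0.0023,-0.0062]},{"grip":0.5,"slide":[-0.0257,0.0153,0.012],"rotation":[-0.0367,0.0027,-0.0075]},{"grip":0.5,"slide":[-0.0284,0.0161,0.0138],"rotation":[-0.0403,0.003,-0.0082]},{"grip":0.5,"slide":[-0.0295,0.0157,0.0148],"rotation":[-0.0415,0.0031,-0.0084]},{"grip":0.5,"slide":[-0.0289,0.0145,0.0148],"rotation":[-0.0403,0.003,-0.0082]},{"grip":0.5,"slide":[-0.0263,0.0123,0.0139],"rotation":[-0.0366,0.0027,-0.0075]},{"grip":0.5,"slide":[-0.0219,0.0097,0.0119],"rotation":[-0.0305,0.0022,-0.0062]},{"grip":0.5,"slide":[-0.0158,0.0065,0.0087],"rotation":[-0.0218,0.0017,-0.0044]}]
```

View pics/p2.png

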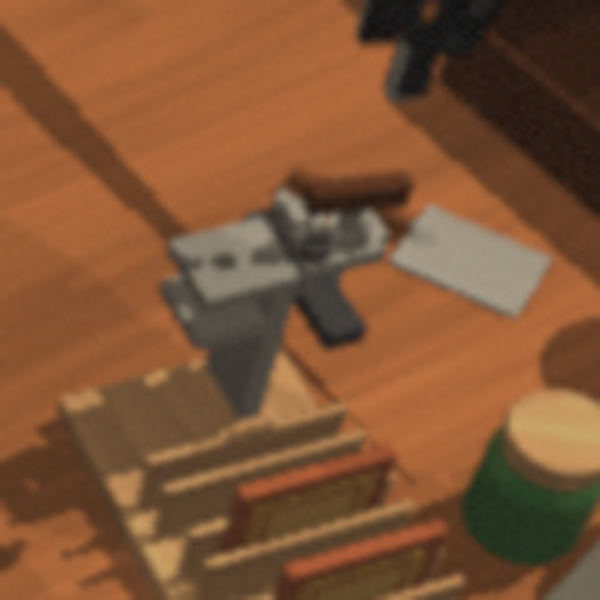

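The pin is parked upright in the fork, with its handle at (355,190) and the collar flat between the lips at (330,240). Next is the tile.

Call:
{"name": "apply_moves", "arguments": {
  "commands": [
    {"grip": 0.6,"slide": [-0.02,0.004,-0.001],"rotation": [-0.014,0,-0.006]},
    {"grip": 0.6,"slide": [-0.028,0.006,-0.001],"rotation": [-0.02,0.001,-0.008]},
    {"grip": 0.6,"slide": [-0.033,0.007,-0.001],"rotation": [-0.024,0.001,-0.009]},
    {"grip": 0.6,"slide": [-0.037,0.007,-0.001],"rotation": [-0.027,0.001,-0.01]},
    {"grip": 0.6,"slide": [-0.038,0.007,-0.001],"rotation": [-0.028,0.001,-0.011]},
    {"grip": 0.6,"slide": [-0.037,0.006,-0.001],"rotation": [-0.027,0.001,-0.01]},
    {"grip": 0.6,"slide": [-0.033,0.006,-0.001],"rotation": [-0.024,0.001,-0.009]},
    {"grip": 0.6,"slide": [-0.028,0.004,-0.001],"rotation": [-0.02,0,-0.008]},
    {"grip": 0.6,"slide": [-0.02,0.003,0],"rotation": [-0.014,0,-0.006]},
    {"grip": 0.6,"slide": [-0.015,0.01,0.007],"rotation": [-0.022,0.002,-0.004]},
    {"grip": 0.6,"slide": [-0.021,0.013,0.01],"rotation": [-0.03,0.002,-0.006]},
    {"grip": 0.6,"slide": [-0.026,0.015,0.012],"rotation": [-0.037,0.003,-0.008]},
    {"grip": 0.6,"slide": [-0.028,0.016,0.014],"rotation": [-0.04,0.003,-0.008]},
    {"grip": 0.6,"slide": [-0.03,0.016,0.015],"rotation": [-0.042,0.003,-0.008]},
    {"grip": 0.6,"slide": [-0.029,0.014,0.015],"rotation": [-0.04,0.003,-0.008]},
    {"grip": 0.6,"slide": [-0.026,0.012,0.014],"rotation": [-0.037,0.003,-0.008]},
    {"grip": 0.6,"slide": [-0.022,0.01,0.012],"rotation": [-0.03,0.002,-0.006]},
    {"grip": 0.6,"slide": [-0.016,0.007,0.009],"rotation": [-0.022,0.002,-0.004]},
    {"grip": 0.6,"slide": [0,0,0],"rotation": [0,0,0]}
  ],
  "grip_force": 60
}}

```text
clock: 17.6
tcp_pos: [0.5464, -0.2272, 0.2001]
tool_rot: [[0.237, 0.855, 0.461], [0.972, -0.208, -0.113], [-0.0, 0.475, -0.88]]
contact_force: [0.1, 0.6, -0.0]
finger_gap: 0.604
grasp_force: 0.0
```

```bash
python3 - <<'E'
from plan import *
s=show();t=tool(-.2353,.5);print(s["tool_rot"],t)
top=np.array([.5729,-.2288,.1616]); z=t[:,2]
plan([(top-z*.05,t,1,.6),(top+z*.045,t,7,.6)])
E
```

```text
17.6 [ 0.5464 -0.2272  0.2001] 0.6038457282069862 0.0 [ 0.0635  0.6285 -0.0043] [ 0.6281  0.0956 -0.2916  2.1031 -0.0506  0.4555  0.1457]
[[ 0.2367  0.8553  0.461 ]
 [ 0.9716 -0.2082 -0.1127]
 [-0.0004  0.4745 -0.8802]] [[ 0.2331  0.8534  0.4662]
 [ 0.9724 -0.2046 -0.1118]
 [ 0.      0.4794 -0.8776]]
[{"grip":0.6,"slide":[0.0046,0.0044,-0.0037],"rotation":[-0.0056,0.0022,-0.003]},{"grip":0.6,"slide":[0,0,0.0094],"rotation":[0,0,0]},{"grip":0.6,"slide":[0,0,0.0136],"rotation":[0,0,0]},{"grip":0.6,"slide":[0,0,0.016],"rotation":[0,0,0]},{"grip":0.6,"slide":[0,0,0.0169],"rotation":[0,0,0]},{"grip":0.6,"slide":[0,0,0.0161],"rotation":[0,0,0]},{"grip":0.6,"slide":[0,0,0.0136],"rotation":[0,0,0]},{"grip":0.6,"slide":[0,0,0.0094],"rotation":[0,0,0]}]
```

Call:
{"name": "apply_moves", "arguments": {
  "commands": [
    {"grip": 0.6,"slide": [0.005,0.0044,-0.004],"rotation": [-0.006,0.002,-0.003]},
    {"grip": 0.6,"slide": [0,0,0.01],"rotation": [0,0,0]},
    {"grip": 0.6,"slide": [0,0,0.015],"rotation": [0,0,0]},
    {"grip": 0.6,"slide": [0,0,0.017],"rotation": [0,0,0]},
    {"grip": 0.6,"slide": [0,0,0.018],"rotation": [0,0,0]},
    {"grip": 0.6,"slide": [0,0,0.016],"rotation": [0,0,0]},
    {"grip": 0.6,"slide": [0,0,0.013],"rotation": [0,0,0]},
    {"grip": 0.5,"slide": [0,0,0.006],"rotation": [0,0,0]},
    {"grip": 0.3,"slide": [0,0,0],"rotation": [0,0,0]}
  ]
}}

```text
clock: 18.73
tcp_pos: [0.5968, -0.2314, 0.124]
tool_rot: [[0.229, 0.853, 0.47], [0.973, -0.201, -0.111], [-0.0, 0.483, -0.876]]
contact_force: [0.1, -0.3, 1.1]
finger_gap: 0.31
grasp_force: 0.0
```

Call:
{"name": "apply_moves", "arguments": {
  "commands": [
    {"grip": 0.2,"slide": [0,0,0],"rotation": [0,0,0]},
    {"grip": 0.1,"slide": [0,0,0],"rotation": [0,0,0]},
    {"grip": 0,"slide": [0,0,0],"rotation": [0,0,0]},
    {"grip": 0,"slide": [0,0,0],"rotation": [0,0,0]},
    {"grip": 0,"slide": [0,0,0],"rotation": [0,0,0]},
    {"grip": 0,"slide": [0,0,0],"rotation": [0,0,0]}
  ],
  "grip_force": 60
}}

```text
clock: 19.48
tcp_pos: [0.5945, -0.231, 0.1236]
tool_rot: [[0.23, 0.854, 0.466], [0.973, -0.201, -0.11], [-0.0, 0.479, -0.878]]
contact_force: [-5.7, 1.9, 1.8]
finger_gap: 0.11
grasp_force: 58.5
```

```bash
python3 - <<'E'
from plan import *
s=show();print(s["tool_rot"])
E
```

```text
19.475 [ 0.5945 -0.231   0.1236] 0.10996629092673774 58.52535367012024 [-5.748   1.8858  1.8439] [ 0.5383  0.2806 -0.2419  2.084   0.0821  0.2871  0.018 ]
[[ 0.2295  0.8542  0.4665]
 [ 0.9733 -0.2013 -0.1103]
 [-0.0004  0.4793 -0.8776]]
```

```bash
python3 - <<'E'
from plan import *
s=arm.sense();t0=s["tool_rot"];z=t0[:,2]
p1=s["tcp_pos"]-z*.06
plan([(p1,t0,6,0),(p1+[0,.03,.08],tool(-.22,.3),7,0),([.56,0,.285],tool(-.2,.08),7,0)])
print()
E
```

```text
[{"grip":0,"slide":[0,0,-0.0072],"rotation":[0,0,0]},{"grip":0,"slide":[0,0,-0.0106],"rotation":[0,0,0]},{"grip":0,"slide":[0,0,-0.0122],"rotation":[0,0,0]},{"grip":0,"slide":[0,0,-0.0122],"rotation":[0,0,0]},{"grip":0,"slide":[0,0,-0.0106],"rotation":[0,0,0]},{"grip":0,"slide":[0,0,-0.0072],"rotation":[0,0,0]},{"grip":0,"slide":[0.0029,0.0032,-0.0073],"rotation":[0.0198,0.0005,-0.001]},{"grip":0,"slide":[0.0042,0.0044,-0.0106],"rotation":[0.0286,0.0007,-0.0016]},{"grip":0,"slide":[0.0049,0.0049,-0.0127],"rotation":[0.0338,0.0008,-0.0017]},{"grip":0,"slide":[0.0052,0.0047,-0.0134],"rotation":[0.0355,0.0009,-0.0019]},{"grip":0,"slide":[0.0049,0.004,-0.013],"rotation":[0.0338,0.0008,-0.0018]},{"grip":0,"slide":[0.0042,0.003,-0.0111],"rotation":[0.0286,0.0007,-0.0015]},{"grip":0,"slide":[0.0029,0.0018,-0.0077],"rotation":[0.0198,0.0004,-0.001]},{"grip":0,"slide":[0.0187,-0.0038,-0.0042],"rotation":[0.0218,0.0004,-0.002]},{"grip":0,"slide":[0.0269,-0.0055,-0.0058],"rotation":[0.0314,0.0005,-0.0028]},{"grip":0,"slide":[0.0319,-0.0066,-0.0067],"rotation":[0.0372,0.0007,-0.0033]},{"grip":0,"slide":[0.0335,-0.0072,-0.0068],"rotation":[0.0391,0.0007,-0.0035]},{"grip":0,"slide":[0.032,-0.0069,-0.0062],"rotation":[0.0372,0.0006,-0.0034]},{"grip":0,"slide":[0.027,-0.006,-0.0049],"rotation":[0.0315,0.0005,-0.0028]},{"grip":0,"slide":[0.0187,-0.0042,-0.0033],"rotation":[0.0218,0.0004,-0.0019]}]
```

Call:
{"name": "apply_moves", "arguments": {
  "commands": [
    {"grip": 0,"slide": [0,0,-0.006],"rotation": [0,0,0]},
    {"grip": 0,"slide": [0,0,-0.01],"rotation": [0,0,0]},
    {"grip": 0,"slide": [0,0,-0.015],"rotation": [0,0,0]},
    {"grip": 0,"slide": [0,0,-0.017],"rotation": [0,0,0]},
    {"grip": 0,"slide": [0,0,-0.017],"rotation": [0,0,0]},
    {"grip": 0,"slide": [0,0,-0.015],"rotation": [0,0,0]},
    {"grip": 0,"slide": [0,0,-0.012],"rotation": [0,0,0]},
    {"grip": 0,"slide": [0.003,0.003,-0.007],"rotation": [0.02,0,-0.001]},
    {"grip": 0,"slide": [0.004,0.004,-0.01],"rotation": [0.028,0.001,-0.001]},
    {"grip": 0,"slide": [0.005,0.005,-0.013],"rotation": [0.034,0.001,-0.002]},
    {"grip": 0,"slide": [0.005,0.005,-0.013],"rotation": [0.036,0.001,-0.002]},
    {"grip": 0,"slide": [0.005,0.004,-0.012],"rotation": [0.034,0.001,-0.002]},
    {"grip": 0,"slide": [0.008,0.003,-0.01],"rotation": [0.028,0.001,-0.001]},
    {"grip": 0,"slide": [0.015,0.001,-0.005],"rotation": [0.025,0,-0.001]}
  ]
}}

```text
clock: 21.22
tcp_pos: [0.5579, -0.1765, 0.2803]
tool_rot: [[0.22, 0.932, 0.289], [0.976, -0.21, -0.065], [0.0, 0.296, -0.955]]
contact_force: [-0.2, -0.2, -3.8]
finger_gap: 0.107
grasp_force: 58.5
```

```bash
python3 - <<'E'
from plan import *
s=show();print(s["tool_rot"])
plan([([.5688,.2055,.275],tool(RY),18,0)])
E
```

```text
21.225 [ 0.5579 -0.1765  0.2803] 0.10742535069456728 58.46001863479614 [-0.2019 -0.1914 -3.7574] [ 0.554   0.0867 -0.3386  1.8612  0.0367  0.8986 -0.0191]
[[ 0.2197  0.9319  0.2885]
 [ 0.9756 -0.2099 -0.0647]
 [ 0.0003  0.2957 -0.9553]]
[{"grip":0,"slide":[0.0121,-0.0023,-0.0005],"rotation":[0.0097,0.0001,-0.0009]},{"grip":0,"slide":[0.0152,-0.0029,-0.0007],"rotation":[0.0121,0.0002,-0.001]},{"grip":0,"slide":[0.0179,-0.0034,-0.0007],"rotation":[0.0143,0.0002,-0.0013]},{"grip":0,"slide":[0.0202,-0.0038,-0.0007],"rotation":[0.0162,0.0002,-0.0014]},{"grip":0,"slide":[0.0221,-0.0042,-0.0008],"rotation":[0.0177,0.0002,-0.0016]},{"grip":0,"slide":[0.0237,-0.0044,-0.0007],"rotation":[0.0189,0.0002,-0.0016]},{"grip":0,"slide":[0.0249,-0.0047,-0.0006],"rotation":[0.0199,0.0003,-0.0018]},{"grip":0,"slide":[0.0256,-0.0047,-0.0006],"rotation":[0.0205,0.0002,-0.0018]},{"grip":0,"slide":[0.026,-0.0048,-0.0004],"rotation":[0.0208,0.0003,-0.0018]},{"grip":0,"slide":[0.0261,-0.0047,-0.0004],"rotation":[0.0208,0.0002,-0.0018]},{"grip":0,"slide":[0.0256,-0.0046,-0.0003],"rotation":[0.0205,0.0003,-0.0018]},{"grip":0,"slide":[0.025,-0.0045,-0.0001],"rotation":[0.0198,0.0002,-0.0018]},{"grip":0,"slide":[0.0237,-0.0042,-0.0001],"rotation":[0.019,0.0003,-0.0017]},{"grip":0,"slide":[0.0222,-0.0038,0],"rotation":[0.0177,0.0002,-0.0015]},{"grip":0,"slide":[0.0203,-0.0035,0.0001],"rotation":[0.0162,0.0002,-0.0014]},{"grip":0,"slide":[0.0179,-0.0031,0.0002],"rotation":[0.0143,0.0002,-0.0013]},{"grip":0,"slide":[0.0153,-0.0026,0.0001],"rotation":[0.0121,0.0001,-0.0011]},{"grip":0,"slide":[0.0121,-0.0021,0.0002],"rotation":[0.0097,0.0001,-0.0008]}]
```

Call:
{"name": "apply_moves", "arguments": {
  "commands": [
    {"grip": 0,"slide": [0.012,-0.0023,-0.0005],"rotation": [0.01,0,-0.001]},
    {"grip": 0,"slide": [0.015,-0.0029,-0.0007],"rotation": [0.012,0,-0.001]},
    {"grip": 0,"slide": [0.018,-0.0034,-0.0007],"rotation": [0.014,0,-0.001]},
    {"grip": 0,"slide": [0.02,-0.0038,-0.0007],"rotation": [0.016,0,-0.001]},
    {"grip": 0,"slide": [0.022,-0.0042,-0.0008],"rotation": [0.018,0,-0.002]},
    {"grip": 0,"slide": [0.024,-0.0044,-0.0007],"rotation": [0.019,0,-0.002]},
    {"grip": 0,"slide": [0.025,-0.0047,-0.0006],"rotation": [0.02,0,-0.002]},
    {"grip": 0,"slide": [0.026,-0.0047,-0.0006],"rotation": [0.02,0,-0.002]},
    {"grip": 0,"slide": [0.026,-0.0048,-0.0004],"rotation": [0.021,0,-0.002]},
    {"grip": 0,"slide": [0.026,-0.0047,-0.0004],"rotation": [0.021,0,-0.002]},
    {"grip": 0,"slide": [0.026,-0.0046,-0.0003],"rotation": [0.02,0,-0.002]},
    {"grip": 0,"slide": [0.025,-0.0045,-0.0001],"rotation": [0.02,0,-0.002]},
    {"grip": 0,"slide": [0.024,-0.0042,-0.0001],"rotation": [0.019,0,-0.002]},
    {"grip": 0,"slide": [0.022,-0.0038,0],"rotation": [0.018,0,-0.001]},
    {"grip": 0,"slide": [0.02,-0.0035,0],"rotation": [0.016,0,-0.001]},
    {"grip": 0,"slide": [0.018,-0.0031,0],"rotation": [0.014,0,-0.001]},
    {"grip": 0,"slide": [0.015,-0.0026,0],"rotation": [0.012,0,-0.001]},
    {"grip": 0,"slide": [0.012,-0.0021,0],"rotation": [0.01,0,-0.001]},
    {"grip": 0,"slide": [0,0,0],"rotation": [0,0,0]},
    {"grip": 0,"slide": [0,0,0],"rotation": [0,0,0]}
  ]
}}

```text
clock: 23.72
tcp_pos: [0.5681, 0.2051, 0.2738]
tool_rot: [[0.193, 0.981, -0.002], [0.981, -0.193, -0.004], [-0.005, -0.001, -1.0]]
contact_force: [-1.1, -0.5, -4.0]
finger_gap: 0.106
grasp_force: 58.5
```

```bash
python3 - <<'E'
from plan import *
from workcell import capture
from ov import *
s=show();print(s["tool_rot"])
plan([([.5688,.2055,.275],tool(RY),1,0),([.5688,.2055,.205],tool(RY),7,0)])
c=capture("scene");c2=capture("top")
rt=lambda P:rz(RY)@np.array(P)+B-rz(RY)@[-.13,0,.14]
Q=s["tool_rot"];M=np.column_stack([Q[:,1],Q[:,0],-Q[:,2]]);tt=lambda P:M@(np.array(P)-[0,0,.105])+s["tcp_pos"]
L=[(rt,box(-.063,-.047,-.065,.065,.02,.063),(255,255,0)),(tt,box(-.005,.005,-.06,.06,0,.15),(0,255,0))]
a=draw(c,(285,70,385,190),5,L);b=draw(c2,(140,150,200,250),5,L)
o=np.zeros((600,800,3),np.uint8);o[:600,:500]=a;o[:500,500:]=b
cv2.imwrite("pics/t1.png",o)
E
```

```text
23.725 [0.5681 0.2051 0.2738] 0.10593069962911665 58.51416349411011 [-1.0646 -0.5446 -3.9891] [ 0.0353  0.3329 -0.5869  1.5791  0.1926  1.2908 -0.775 ]
[[ 0.1933  0.9811 -0.0016]
 [ 0.9811 -0.1933 -0.0044]
 [-0.0047 -0.0007 -1.    ]]
[{"grip":0,"slide":[0.0005,0.0006,-0.0013],"rotation":[-0.0007,0.0047,0.0004]},{"grip":0,"slide":[0,0,0.0069],"rotation":[0,0,0]},{"grip":0,"slide":[0,0,0.0101],"rotation":[0,0,0]},{"grip":0,"slide":[0,0,0.0118],"rotation":[0,0,0]},{"grip":0,"slide":[0,0,0.0125],"rotation":[0,0,0]},{"grip":0,"slide":[0,0,0.0118],"rotation":[0,0,0]},{"grip":0,"slide":[0,0,0.01],"rotation":[0,0,0]},{"grip":0,"slide":[0,0,0.0069],"rotation":[0,0,0]}]
```

View pics/t1.png

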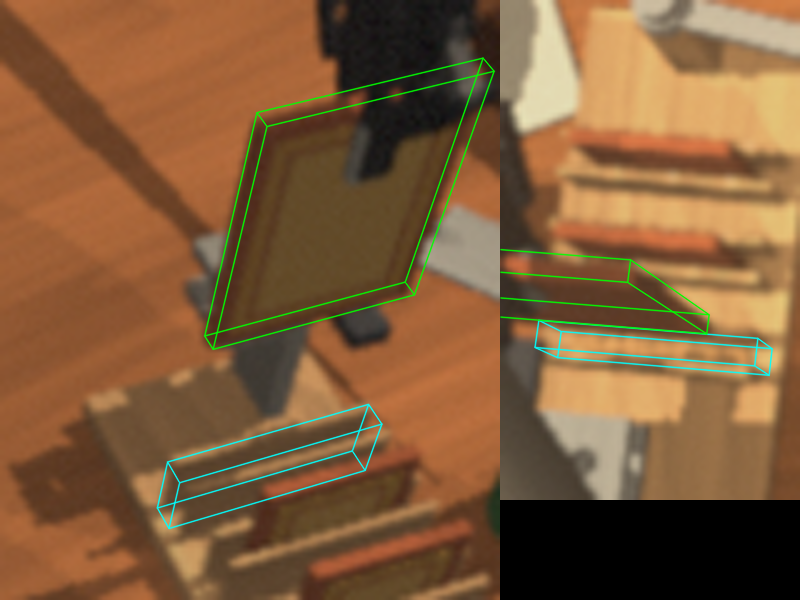

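The tile hangs upright and parallel to the slot. The hand overlay agrees with it, and the slot centre from the touched bore (.5688,.205) agrees with the top view. Now I lower it.

Call:
{"name": "apply_moves", "arguments": {
  "commands": [
    {"grip": 0,"slide": [0.0005,0.0006,0.003],"rotation": [0,0.005,0]},
    {"grip": 0,"slide": [0,0,0.008],"rotation": [0,0,0]},
    {"grip": 0,"slide": [0,0,0.014],"rotation": [0,0,0]},
    {"grip": 0,"slide": [0,0,0.018],"rotation": [0,0,0]},
    {"grip": 0,"slide": [0,0,0.018],"rotation": [0,0,0]},
    {"grip": 0,"slide": [0,0,0.014],"rotation": [0,0,0]},
    {"grip": 0,"slide": [0,0,0.008],"rotation": [0,0,0]},
    {"grip": 0,"slide": [0,0,0.005],"rotation": [0,0,0]},
    {"grip": 0,"slide": [0,0,0.004],"rotation": [0,0,0]},
    {"grip": 0,"slide": [0,0,0.004],"rotation": [0,0,0]},
    {"grip": 0,"slide": [0,0,0.004],"rotation": [0,0,0]},
    {"grip": 0,"slide": [0,0,0.004],"rotation": [0,0,0]},
    {"grip": 0,"slide": [0,0,0.004],"rotation": [0,0,0]}
  ]
}}

```text
clock: 25.45
tcp_pos: [0.5692, 0.2068, 0.1686]
tool_rot: [[0.193, 0.981, 0.001], [0.981, -0.193, 0.001], [0.001, 0.001, -1.0]]
contact_force: [-5.4, -4.5, 22.6]
finger_gap: 0.109
grasp_force: 62.1
```

```bash
python3 - <<'E'
from plan import *
from workcell import capture
s=show();print(s["ft_torque"])
c=capture("scene");c2=capture("top");pickle.dump((c,c2),open("t2.pkl","wb"))
a=c["frame"][110:190,295:395];b=c2["frame"][170:240,135:205]
a=cv2.resize(a,None,fx=5,fy=5,interpolation=cv2.INTER_CUBIC);b=cv2.resize(b,None,fx=4.2,fy=4.2,interpolation=cv2.INTER_CUBIC)
o=np.zeros((600,800,3),np.uint8);o[:400,:500]=a;o[:294,504:798]=b
cv2.imwrite("pics/t2.png",o[:,:,::-1])
E
```

```text
25.45 [0.5692 0.2068 0.1686] 0.10873781369359284 62.059670090675354 [-5.3723 -4.4895 22.6144] [ 0.0176  0.4186 -0.5684  1.7071  0.2492  1.0875 -0.8217]
[-0.8293  1.8726  0.1363]
```

View pics/t2.png

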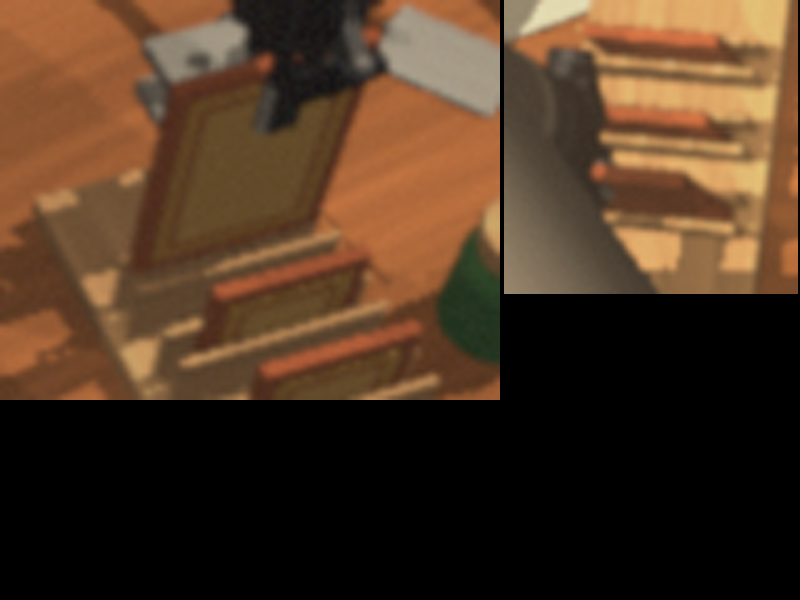

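```bash
python3 - <<'E'
from plan import *
c,c2=pickle.load(open("t2.pkl","rb"));d=pickle.load(open("c0.pkl","rb"));s2=pickle.load(open("s2.pkl","rb"))
O=np.array([.4952,.2193,0])
xs=np.arange(-80,20,2)/1e3
def prof(cam,ys,z=.063,sub=1):
    f=cam["frame"].astype(np.float32);v=[]
    for y in ys:
        P=np.array([rz(RY)@[x+.13,y,0]+O+[0,0,z] for x in xs]);q=proj(cam,P).astype(np.float32)
        v.append(cv2.remap(f,q[None,:,0],q[None,:,1],cv2.INTER_LINEAR)[0])
    return np.mean(v,0)
a=prof(s2,np.linspace(-.045,.0,10));b=prof(c,np.linspace(-.045,.0,10))
e=prof(d["top"],np.linspace(-.055,-.035,6));g=prof(c2,np.linspace(-.055,-.035,6))
print("x  scene-before  scene-now | top-before top-now  (R,G)")
for i,x in enumerate(xs):print(int(x*1e3),a[i,:2].astype(int),b[i,:2].astype(int),"|",e[i,:2].astype(int),g[i,:2].astype(int))
E
```

```text
x  scene-before  scene-now | top-before top-now  (R,G)
-80 [108  79] [90 62] | [144 106] [149 110]
-78 [108  79] [90 62] | [141 104] [146 108]
-76 [108  80] [91 62] | [133  98] [138 102]
-74 [109  80] [91 63] | [123  90] [133  98]
-72 [112  82] [91 64] | [115  85] [140 105]
-70 [120  88] [92 65] | [119  88] [166 125]
-68 [131  97] [92 64] | [128  95] [191 144]
-66 [142 105] [91 63] | [135  99] [195 147]
-64 [151 112] [90 62] | [140 101] [170 126]
-62 [146 108] [90 61] | [149 107] [137  96]
-60 [129  96] [90 62] | [167 119] [113  73]
-58 [109  81] [88 60] | [181 129] [104  64]
-56 [95 70] [86 56] | [182 130] [100  60]
-54 [88 65] [83 53] | [169 122] [97 60]
-52 [87 64] [83 54] | [145 106] [95 61]
-50 [87 65] [85 59] | [125  92] [98 63]
-48 [92 68] [88 64] | [122  90] [104  70]
-46 [108  80] [93 69] | [134  99] [118  81]
-44 [133  98] [102  76] | [155 114] [139  99]
-42 [156 115] [116  85] | [178 131] [167 120]
-40 [161 119] [124  91] | [199 147] [192 141]
-38 [143 105] [118  87] | [212 157] [210 156]
-36 [116  86] [105  78] | [216 161] [219 165]
-34 [98 72] [96 71] | [217 161] [222 16
[... 421 characters left out ...]
[90 58] | [123  91] [188 144]
-12 [94 63] [95 64] | [128  95] [198 152]
-10 [100  69] [103  71] | [122  89] [184 140]
-8 [102  70] [104  72] | [109  78] [150 110]
-6 [99 68] [100  69] | [99 68] [122  85]
-4 [93 64] [94 64] | [96 65] [109  71]
-2 [89 61] [91 62] | [95 65] [107  70]
0 [88 60] [89 61] | [95 65] [107  71]
2 [88 60] [89 62] | [94 65] [107  72]
4 [88 60] [90 62] | [98 68] [119  83]
6 [88 61] [89 62] | [107  76] [141 103]
8 [93 66] [95 67] | [124  90] [173 129]
10 [110  80] [113  82] | [145 106] [196 148]
12 [136 100] [139 102] | [169 124] [210 158]
14 [155 115] [158 117] | [193 142] [217 163]
16 [150 110] [152 112] | [209 154] [221 166]
18 [125  92] [127  94] | [216 160] [223 169]
```

```bash
python3 - <<'E'
from plan import *
c,c2=pickle.load(open("t2.pkl","rb"));s2=pickle.load(open("s2.pkl","rb"))
O=np.array([.4952,.2193,0]);xs=np.arange(-72,-34,1)/1e3
def prof(cam,y):
    f=cam["frame"].astype(np.float32);v=[]
    for yy in np.linspace(y-.008,y+.008,7):
        q=proj(cam,np.array([rz(RY)@[x+.13,yy,0]+O+[0,0,.063] for x in xs])).astype(np.float32)
        v.append(cv2.remap(f,q[None,:,0],q[None,:,1],cv2.INTER_LINEAR)[0])
    return np.mean(v,0)
ys=[-.045,-.02,.005,.03,.05]
A=[prof(s2,y) for y in ys];Bn=[prof(c,y) for y in ys]
print("before R at ys ; now R/G*100")
for i,x in enumerate(xs):print(int(round(x*1e3)),[int(a[i,0]) for a in A],[int(b[i,0]) for b in Bn],[int(100*b[i,0]/b[i,1]) for b in Bn])
E
```

```text
before R at ys ; now R/G*100
-72 [111, 109, 131, 179, 166] [86, 94, 98, 98, 96] [159, 137, 132, 133, 135]
-71 [112, 110, 143, 178, 165] [85, 95, 98, 98, 95] [161, 137, 132, 133, 135]
-70 [115, 113, 153, 178, 165] [84, 95, 98, 98, 95] [162, 137, 132, 133, 135]
-69 [120, 117, 161, 178, 165] [84, 95, 97, 97, 94] [162, 136, 133, 133, 136]
-68 [128, 124, 163, 177, 166] [84, 95, 97, 97, 94] [162, 137, 134, 133, 137]
-67 [138, 130, 160, 176, 166] [84, 95, 96, 96, 93] [161, 137, 135, 135, 138]
-66 [148, 138, 153, 175, 166] [83, 94, 95, 95, 92] [161, 138, 137, 137, 140]
-65 [159, 144, 145, 174, 167] [83, 93, 93, 93, 92] [160, 140, 139, 139, 141]
-64 [166, 150, 136, 174, 170] [84, 92, 92, 92, 92] [159, 142, 141, 141, 141]
-63 [170, 151, 127, 172, 170] [84, 91, 92, 91, 91] [158, 144, 142, 142, 141]
-62 [168, 149, 118, 166, 167] [85, 91, 91, 90, 91] [157, 145, 142, 143, 141]
-61 [159, 142, 111, 157, 160] [84, 91, 91, 90, 90] [157, 144, 142, 143, 141]
-60 [146, 132, 104, 145, 151] [84, 90, 90, 89, 89] [157, 143, 142, 143, 143]
-59 [131, 120, 99, 134, 138] [84, 90, 89, 89, 88] [157, 144, 144, 145,
[... 1162 characters left out ...]
 102, 136, 138, 151] [134, 134, 135, 135, 141]
-42 [164, 155, 149, 146, 156] [104, 108, 148, 149, 159] [135, 135, 135, 135, 139]
-41 [168, 160, 157, 154, 163] [107, 114, 157, 157, 166] [135, 135, 135, 135, 138]
-40 [165, 159, 158, 158, 164] [108, 118, 159, 161, 167] [135, 135, 135, 135, 137]
-39 [158, 152, 152, 154, 159] [107, 118, 153, 157, 162] [136, 135, 135, 135, 136]
-38 [145, 142, 142, 145, 148] [104, 116, 143, 148, 151] [135, 134, 135, 135, 136]
-37 [130, 129, 129, 133, 136] [100, 111, 131, 136, 139] [135, 134, 135, 135, 135]
-36 [116, 116, 117, 121, 124] [97, 105, 119, 124, 126] [135, 134, 134, 135, 135]
-35 [104, 105, 107, 111, 113] [93, 100, 109, 113, 115] [135, 134, 134, 135, 135]
```

The last picture shows the tile resting on a board top. Its front lower edge, about (150,268)-(320,222), sits too far toward -x. The profiles put the tile about 4 mm toward -x of mid-slot, with its yaw aligned. I'll raise it, shift +x by 4 mm and lower again.

Call:
{"name": "apply_moves", "arguments": {
  "commands": [
    {"grip": 0,"slide": [0,0,-0.004],"rotation": [0,0,0]},
    {"grip": 0,"slide": [0,0.001,-0.003],"rotation": [0,0,0]},
    {"grip": 0,"slide": [0,0.0015,0],"rotation": [0,0,0]},
    {"grip": 0,"slide": [0,0.0015,0],"rotation": [0,0,0]},
    {"grip": 0,"slide": [0,0,0],"rotation": [0,0,0]},
    {"grip": 0,"slide": [0,0,0.003],"rotation": [0,0,0]},
    {"grip": 0,"slide": [0,0,0.003],"rotation": [0,0,0]},
    {"grip": 0,"slide": [0,0,0.003],"rotation": [0,0,0]},
    {"grip": 0,"slide": [0,0,0.002],"rotation": [0,0,0]},
    {"grip": 0,"slide": [0,0,0.002],"rotation": [0,0,0]}
  ]
}}

```text
clock: 26.8
tcp_pos: [0.5725, 0.2058, 0.1597]
tool_rot: [[0.192, 0.981, -0.001], [0.981, -0.192, 0.001], [0.001, -0.001, -1.0]]
contact_force: [-0.2, 0.0, -3.6]
finger_gap: 0.108
grasp_force: 58.6
```

Call:
{"name": "apply_moves", "arguments": {
  "commands": [
    {"grip": 0,"slide": [0,0,0.004],"rotation": [0,0,0]},
    {"grip": 0,"slide": [0,0,0.005],"rotation": [0,0,0]},
    {"grip": 0,"slide": [0,0,0.005],"rotation": [0,0,0]},
    {"grip": 0,"slide": [0,0,0.005],"rotation": [0,0,0]},
    {"grip": 0,"slide": [0,0,0.004],"rotation": [0,0,0]},
    {"grip": 0,"slide": [0,0,0.002],"rotation": [0,0,0]}
  ]
}}

```text
clock: 27.55
tcp_pos: [0.5723, 0.2058, 0.1344]
tool_rot: [[0.192, 0.981, -0.001], [0.981, -0.192, 0.001], [0.001, -0.001, -1.0]]
contact_force: [0.1, -0.5, -4.2]
finger_gap: 0.111
grasp_force: 58.6
```

Call:
{"name": "apply_moves", "arguments": {
  "commands": [
    {"grip": 0,"slide": [0,0,0.001],"rotation": [0,0,0]},
    {"grip": 0,"slide": [0,0,0.001],"rotation": [0,0,0]},
    {"grip": 0,"slide": [0,0,0.001],"rotation": [0,0,0]},
    {"grip": 0,"slide": [0,0,0.001],"rotation": [0,0,0]},
    {"grip": 0,"slide": [0,0,0.001],"rotation": [0,0,0]}
  ]
}}

```text
clock: 28.18
tcp_pos: [0.5725, 0.2059, 0.1298]
tool_rot: [[0.192, 0.981, -0.001], [0.981, -0.192, 0.001], [0.001, -0.001, -1.0]]
contact_force: [1.2, -0.5, -4.0]
finger_gap: 0.108
grasp_force: 58.6
```

Call:
{"name": "apply_moves", "arguments": {
  "commands": [
    {"grip": 0,"slide": [0,0,0.001],"rotation": [0,0,0]},
    {"grip": 0,"slide": [0,0,0.001],"rotation": [0,0,0]},
    {"grip": 0,"slide": [0,0,0.001],"rotation": [0,0,0]},
    {"grip": 0,"slide": [0,0,0],"rotation": [0,0,0]}
  ]
}}

```text
clock: 28.68
tcp_pos: [0.5728, 0.2064, 0.129]
tool_rot: [[0.192, 0.981, 0.001], [0.981, -0.192, 0.001], [0.001, 0.0, -1.0]]
contact_force: [-3.3, 0.1, 8.2]
finger_gap: 0.107
grasp_force: 60.3
```

Call:
{"name": "apply_moves", "arguments": {
  "commands": [
    {"grip": 0.15,"slide": [0,0,-0.001],"rotation": [0,0,0]},
    {"grip": 0.22,"slide": [0,0,0],"rotation": [0,0,0]},
    {"grip": 0.3,"slide": [0,0,0],"rotation": [0,0,0]},
    {"grip": 0.4,"slide": [0,0,0],"rotation": [0,0,0]},
    {"grip": 0.4,"slide": [0,0,0],"rotation": [0,0,0]},
    {"grip": 0.4,"slide": [0,0,-0.006],"rotation": [0,0,0]},
    {"grip": 0.4,"slide": [0,0,-0.012],"rotation": [0,0,0]},
    {"grip": 0.4,"slide": [0,0,-0.02],"rotation": [0,0,0]},
    {"grip": 0.4,"slide": [0,0,-0.025],"rotation": [0,0,0]},
    {"grip": 0.4,"slide": [0,0,-0.025],"rotation": [0,0,0]},
    {"grip": 0.4,"slide": [0,0,-0.02],"rotation": [0,0,0]},
    {"grip": 0.4,"slide": [0,0,-0.012],"rotation": [0,0,0]},
    {"grip": 0.4,"slide": [0,0,0],"rotation": [0,0,0]},
    {"grip": 0.4,"slide": [0,0,0],"rotation": [0,0,0]}
  ]
}}

```text
clock: 30.42
tcp_pos: [0.5721, 0.2054, 0.2471]
tool_rot: [[0.192, 0.981, -0.002], [0.981, -0.192, 0.001], [0.001, -0.002, -1.0]]
contact_force: [0.2, 0.5, 0.2]
finger_gap: 0.404
grasp_force: 0.0
```

```bash
python3 - <<'E'
from plan import *
from workcell import capture
show()
c=capture("scene");s2=pickle.load(open("s2.pkl","rb"))
# unchanged check: pin region diff vs after parking; tile silhouette by red ratio compared with model
d=np.abs(c["frame"].astype(int)-s2["frame"]).mean(2)
print("pin/fork diff",d[100:125,345:375].mean(),"jar",d[145:180,385:410].mean(),"small tiles",d[165:200,345:385].mean())
O=np.array([.4952,.2193,0])+rz(RY)@[.0035,0,0]
def px(P):return proj(c,rz(RY)@(np.array(P)+[.13,0,0])+O)[0]
f=c["frame"].astype(np.float32)
for y in(-.04,0,.04):
  row=[]
  for x in range(-14,12,2):   # top edge, z=.173
    q=px([-.055+x/1e3,y,.173]).astype(np.float32);v=cv2.remap(f,q[None,None,0],q[None,None,1],cv2.INTER_LINEAR)[0,0]
    row.append((int(v[0]),int(100*v[0]/v[1])))
  print(y,row)
E
```

```text
30.425 [0.5721 0.2054 0.2471] 0.4038716339515613 0.0 [0.1703 0.5307 0.2349] [ 0.0351  0.3571 -0.5838  1.6076  0.2034  1.2398 -0.7798]
pin/fork diff 21.54488888888889 jar 2.100952380952381 small tiles 1.9880952380952381
-0.04 [(83, 107), (84, 106), (85, 107), (86, 110), (91, 116), (104, 131), (128, 156), (145, 175), (153, 185), (151, 186), (138, 186), (116, 185), (94, 181)]
0 [(73, 106), (74, 106), (74, 105), (78, 110), (88, 121), (106, 142), (129, 164), (147, 177), (156, 185), (152, 186), (143, 187), (118, 186), (98, 182)]
0.04 [(157, 161), (168, 164), (170, 165), (170, 166), (169, 168), (163, 170), (157, 176), (156, 183), (155, 187), (152, 187), (136, 187), (116, 188), (97, 185)]
```

```bash
python3 - <<'E'
from h import *
from workcell import arm,capture
c=capture("scene");s2=pickle.load(open("s2.pkl","rb"))
d=np.abs(c["frame"].astype(int)-s2["frame"]).mean(2)
print("handle, right end",d[104:112,360:373].mean(), "left",d[104:112,348:356].mean())
print((d[98:126:2,344:376:2]>15).astype(int))
s=arm.sense();print(s["contact_force"],np.abs(s["qvel"]).max())
print(arm.job_done())
E
```

```text
handle, right end 30.169871794871792 left 18.671875
[[0 0 1 1 1 1 1 1 1 1 1 1 1 1 1 1]
 [0 0 1 1 1 1 1 1 1 1 1 1 1 1 1 1]
 [0 0 1 1 1 1 1 1 1 1 1 1 1 1 1 1]
 [0 0 1 1 1 1 0 1 1 1 1 1 1 1 1 1]
 [0 0 1 1 1 1 0 1 1 1 1 1 1 1 1 1]
 [0 0 0 0 0 0 0 1 1 1 1 1 1 0 1 1]
 [0 0 0 0 0 0 0 1 0 0 0 0 0 0 0 0]
 [0 0 0 0 0 0 1 0 1 1 1 0 0 0 0 0]
 [0 0 0 0 0 0 1 1 1 1 1 0 0 0 0 0]
 [0 0 0 0 0 0 1 1 1 1 1 0 0 0 0 0]
 [0 0 0 0 0 0 0 0 0 0 0 0 0 0 0 0]
 [0 0 0 0 0 0 0 0 0 0 0 0 0 0 0 0]
 [0 0 0 0 0 0 0 0 0 0 0 0 0 0 0 0]
 [0 0 0 0 0 0 0 0 0 0 0 0 0 0 0 0]]
[0.2838 1.1722 0.7132] 0.002370418177267297
the job is handed in; nothing more can be done
None
```

The job is handed in at about 30 s of the 61 s allowed: the pin is parked upright in the notch, the keeper is open, and the tile stands upright in the cork-lined slot. The arm was clear of everything. The hand-in gave no verdict, and the final picture could not confirm the pin because its handle was hidden or changed there, but I saw it seated when parked and nothing touched it after.

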